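# Load the turbidity meter and drop its lid

### The arm

A 6-joint arm with a two-finger parallel gripper is mounted at the origin on the work surface. World frame = base frame: x ahead of the robot, y to its left, z up, the work surface at z = 0. Lengths are in m, angles in rad, forces in N, time in s.
With the tool pointing down it reaches from about 0.35 to 0.775 m from the base axis. Payload 5.5 kg.
Tool frame: the origin (TCP) lies at the very end of the fingers, on their centre line; the grasp point (between the pads) lies 19 mm behind it; x points along the fingers, y is the direction in which the jaws open and shut, and the axes are right-handed (so a half turn about x gives the same grasp; the last joint's range is limited). The gripper opens to 85 mm and grips with 20 to 120 N. Pads are 22 mm wide; open, the fingers measure 114 mm over their backs; the gripper's body (76 mm by 85 mm) begins 54 mm behind the grasp point. The pads swing forward as they close: fully open they stand 13 mm farther back than shut.
Start: joints at [-1.352, 0.313, 0.046, 1.304, 0, 1.431], TCP at [0.202, -0.538, 0.231] pointing down, gripper open.
Joint ranges: [-2.76, 2.76], [-0.86, 1.69], [-1.03, 1.26], [-2.2, 2.34], [-1.47, 1.5], [-3.14, 3.14]. Speed limits (rad/s): [2.57, 2.57, 3.14, 3.14, 3.14, 3.14].

### API

Orientations are given as a unit quaternion [w, x, y, z].
In Python, from workcell import env gives the robot as it stands.
- The arm moves only by the tool drive_tool, never from a script. Its argument "plan" is a list that holds one entry, the list of rows, each a list of 7 numbers: the shift along the tool's x, y, z in cm, then the turn, a rotation vector about the tool's x, y, z in degrees, then the opening, from 0 (shut) to 1 (fully open). In form: [[[tx, ty, tz, wx, wy, wz, fingers], ...]]. A call has exactly 5 rows; each row shifts and turns the commanded pose from where the row before left it, along the tool's axes as they then stand; what a row does not reach is not made up. A row lasts 1/12 s, in which the tool goes at most 41.7 mm and 7.16 degrees, less where a joint would pass 70% of its speed; a pose out of reach is approached as far as the arm can. A call with a gripper value outside its range is refused whole. The fingers move at their own pace and stop on an object; "squeeze" is the grip in N (left out, the last holds). Time passes only in rows, so rows that do not move let the fingers close, or fill a call up. It gives the time, the measured TCP pose, the force and the opening at its end, in the units of the state.
- env.get_state(): the state, without advancing time (a new reading comes with each control period).
- env.read_camera(name): name is "side" or "top"; returns the picture (400x640x3 uint8, red, green, blue); there is no depth.
- env.camera_model(name): a dict with "camera_matrix" (3x3 intrinsics, pixels), "camera_from_world" (4x4, takes a point from world to camera coordinates). Camera axes: x right, y down, z forward; pixel columns grow to the right and rows downward; lengths in m; the calibration is good to about 2 mm. A picture is of the moment at which its call begins. camera_model takes no time and is no camera call.
- env.hand_in(): hands the job in, once; it reports no verdict.
The state is a dict: "clock": time; "joint_pos": joint angles; "qvel": joint speeds; "tau": joint torques, N m; "tcp_pos": TCP position; "orientation": TCP orientation; "wrist_force": force on the tool from outside, world axes, zero at the start; "ft_torque": the same for the moment, N m; "finger_gap": finger opening in m.
Only numpy, scipy, OpenCV 4.12 (cv2) and the standard library are available. Lean on these libraries where they do the work, as an engineer would, in place of code of your own. Each camera call takes 0.05 s, during which the arm holds its last target.

### The job

Stand the small capped sample vial upright in the well of the bench meter, let go, and press its cap gently straight down until you feel it come firmly up against the hidden stop at the bottom. Then ease the meter's open lid past upright from behind and let it go, so that its own weight swings it shut: do not force the lid or push it down. Leave the jar, the bottle and the beaker where they stand.

Things in the scene. Friction and masses are not known exactly. Their poses are not given: they have to be found in the camera images.
- meter: Bench turbidity meter, cream housing on a dark foot, fixed. Origin: centre of its underside on the bench. Its own x axis runs from the low console (-x, 50 mm high, x from -125 to -35 mm) to the measuring deck (x from -35 to 115 mm, y from -75 to 75 mm, top face 75 mm above the bench). A 102 mm high hinge block runs along the deck's +y side (y 76 to 96 mm).
- well_mouth (a point): Centre of the mouth of the round well in the middle of the deck, level with the deck's top face; z up, x and y as the meter's. The well is 28 mm wide with a 3 mm chamfer. In it a clip seat first catches the vial's foot 28 mm down (cap top 36 mm above the deck): leave it there, let go, and press on the cap. The clip yields at about 4 to 6 N and stays where it is pushed.
- lid (a joint): Angle in rad of the lid, a grey cast cover (0.3 to 0.45 kg, 32 mm deep walls inside) hinged along the meter's x on its +y side: 0 shut, 1.57 upright, to 2.15 leaning back (starts 1.75 to 1.9). The stiff, damped hinge (0.11 N m) holds it near upright; it falls by itself only 0.2 to 0.4 rad past upright and takes 1 to 3 s to shut. 2 to 4 N move it; over 12 N is forcing it.
- lid_edge (a point): Middle of the lid's free edge, on its smooth outer face (the face that is on top when shut and looks to the meter's +y side when open), 165 mm from the hinge line; the lid is 150 mm wide along the hinge.
- lid_hinge (a point): Middle of the hinge line, 108 mm above the bench; x along the hinge line, fixed to the meter.
- vial_mid (a point): Centre (half-way up) of the loose sample vial: a clear glass cylinder 25 mm wide with a dark flat-topped cap 26 mm wide and 18 mm tall, 64 mm tall in all, about 50 g; z up along it. It stands to the right of the meter. Grip it by the cap. Fully home its foot is on a hidden stop 38 to 56 mm below the well's mouth, set differently each time: feel for it. A steady push of 10 N or more there shows it is home; over 22 N could crack it.
- jar: squat amber screw-top jar, 48 mm wide and 50 mm tall, loose; stands near the vial. Origin: centre of its underside.
- bottle: slim clear bottle with a dark cap, 44 mm wide and 115 mm tall, loose; stands near the vial. Origin: centre of its underside.
- beaker: glass beaker, 68 mm wide and 90 mm tall, loose, on the robot's side to the left. Origin: centre of its underside.
There are look-alikes about, which are no part of the job. Leave any pink look-alike of the part that bears vial_mid alone.

How it is judged:
On the way:
1. the vial is pushed firmly (over 9 N) onto the stop in the well while the lid still stands open (z of vial_mid in the frame of well_mouth below -0.0045 m and horizontal distance between vial_mid and well_mouth below 0.005 m and angle between vial_mid's own z axis and vertical below 0.1 rad and contact force between vial and the fingers above 9 N and value of joint lid above 1.6 rad), for 0.05 s.
At the end, for the whole second after the job is handed in: The vial stands upright in the well (within 5 mm of its axis and 0.1 rad), its foot at least 36.5 mm below the mouth (it stays on its stop once pushed home), at rest; the lid is shut (within 0.03 rad); the robot touches nothing (z of vial_mid in the frame of well_mouth below -0.0045 m and horizontal distance between vial_mid and well_mouth below 0.005 m and angle between vial_mid's own z axis and vertical below 0.1 rad and value of joint lid below 0.03 rad and linear speed of vial below 0.02 m/s).
It fails at once if the vial is pressed down in the well with more than 22 N (contact force between vial and the fingers above 22 N and z of vial_mid in the frame of well_mouth below -0.0045 m and horizontal distance between vial_mid and well_mouth below 0.005 m).
It fails at once if the robot pushes the lid with more than 12 N (contact force between lid and the arm above 12 N or contact force between lid and the fingers above 12 N).
It fails at once if the robot touches the lid once it is well past upright (below 0.6 rad): its own weight must shut it ((contact force between lid and the arm above 0.3 N or contact force between lid and the fingers above 0.3 N) and value of joint lid below 0.6 rad).
It fails at once if the jar, the bottle or the beaker is moved by more than 25 mm (distance of any of jar, bottle, beaker from where it was at the start of the episode above 0.025 m).
It also fails if it takes over 70 s, if anything falls off the work surface, if the arm or the gripper's body presses on something with over 40 N, if the wrist force passes 120 N, or if a joint passes its speed limit or range.

## Working session

There is one attempt and no reset: what is moved stays moved. The work goes in short steps, Python scripts to look and compute and a tool call to move; the robot and the scene stay as the last step left them, time stands still between calls to the robot, and variables do not carry over. Pictures are saved under pics/ and viewed, and the job is handed in when it is done.

Besides the shell and the picture viewer there is one more tool, called by a JSON object that holds its "api" and its "payload". drive_tool: Moves the arm, as the interface text tells. Its arguments: {"type":"object","properties":{"plan":{"type":"array","items":{"type":"array","items":{"type":"array","items":{"type":"number"}}}},"squeeze":{"type":"number"}},"required":["plan"]}

```bash
ls; mkdir -p pics
python3 - <<'E'
from workcell import env
import cv2
for n in("side","top"):
    cv2.imwrite(f"pics/{n}0.png",env.read_camera(n)[:,:,::-1])
    m=env.camera_model(n);print(m)
print(env.get_state())
E
```

```text
pics
{'camera_matrix': array([[431.44940178,   0.        , 319.44889547],
       [  0.        , 431.44940178, 203.70690966],
       [  0.        ,   0.        ,   1.        ]]), 'camera_from_world': array([[ 0.93936657, -0.34197652,  0.02534772, -0.44327548],
       [-0.16204992, -0.50784261, -0.84607075,  0.12194038],
       [ 0.30220898,  0.79066298, -0.53246764,  1.01038825],
       [ 0.        ,  0.        ,  0.        ,  1.        ]])}
{'camera_matrix': array([[364.57949327,   0.        , 318.57701679],
       [  0.        , 364.57949327, 192.96040072],
       [  0.        ,   0.        ,   1.        ]]), 'camera_from_world': array([[-0.01304319, -0.99991211,  0.00237623, -0.01613253],
       [-0.97754087,  0.01225139, -0.21038951,  0.47746027],
       [ 0.21034191, -0.00506701, -0.97761475,  0.99178619],
       [ 0.        ,  0.        ,  0.        ,  1.        ]])}
{'clock': 0.1, 'joint_pos': array([-1.35159167e+00,  3.13905725e-01,  4.51238932e-02,  1.30360503e+00,
       -1.99918770e-06,  1.43123033e+00]), 'qvel': array([-9.80642475e-05, -1.25921204e-03,  3.11575498e-03,  2.10956394e-03,
       -5.10861661e-04, -1.61929362e-03]), 'tau': array([ 2.75169936e-03, -4.81729674e+01,  2.99240953e+01,  1.28574544e-02,
       -3.67389669e-05, -4.28699295e-06]), 'tcp_pos': array([ 0.20180766, -0.53795043,  0.23052198]), 'orientation': array([-0.12560348, -0.69573692, -0.12672721,  0.6957831 ]), 'wrist_force': array([ 0.3093895 ,  0.24260333, -0.42018762]), 'ft_torque': array([0.04571026, 0.01645854, 0.04219338]), 'finger_gap': 0.08504676680246992}
```

View pics/side0.png

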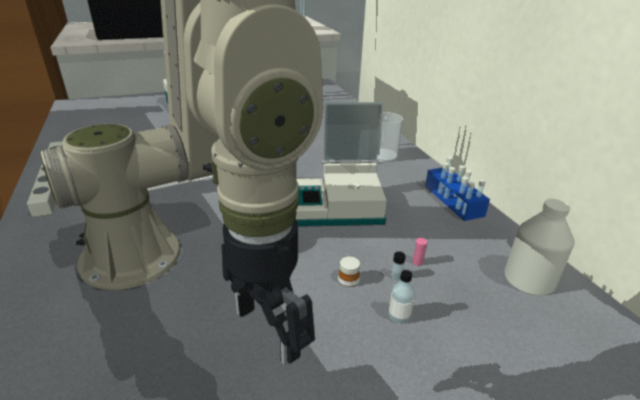

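View pics/top0.png

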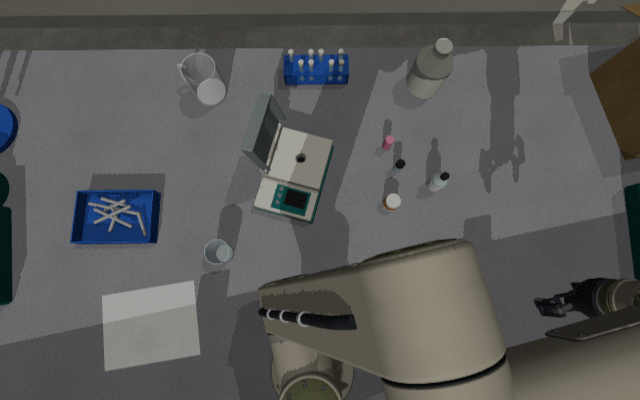

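```bash
python3 - <<'E'
import cv2
t=cv2.imread("pics/top0.png");s=cv2.imread("pics/side0.png")
cv2.imwrite("pics/tz1.png",cv2.resize(t[80:230,230:350],None,fx=5,fy=5,interpolation=cv2.INTER_CUBIC)[:,:])
a=cv2.resize(t[125:220,370:460],None,fx=4.2,fy=4.2,interpolation=cv2.INTER_CUBIC)
b=cv2.resize(s[225:325,330:440],None,fx=3.8,fy=3.8,interpolation=cv2.INTER_CUBIC)
import numpy as np
h=min(a.shape[0],b.shape[0]);cv2.imwrite("pics/tz2.png",np.hstack([a[:h],b[:h]]))
cv2.imwrite("pics/tz3.png",cv2.resize(s[90:235,285:405],None,fx=4,fy=4,interpolation=cv2.INTER_CUBIC))
E
python3 - <<'E'
import cv2
i=cv2.imread("pics/tz1.png");cv2.imwrite("pics/tz1.png",cv2.resize(i,None,fx=.8,fy=.8))
E
```

```text
(no output)
```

View pics/tz1.png

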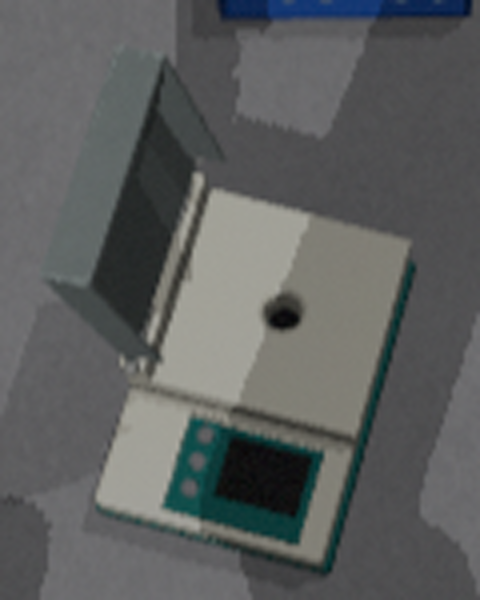

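View pics/tz2.png

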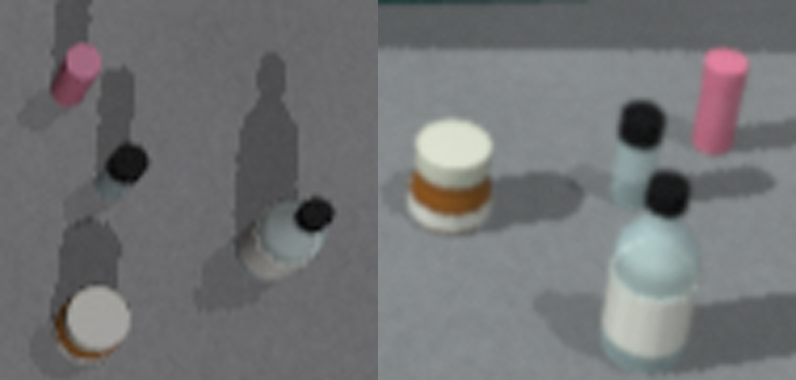

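View pics/tz3.png

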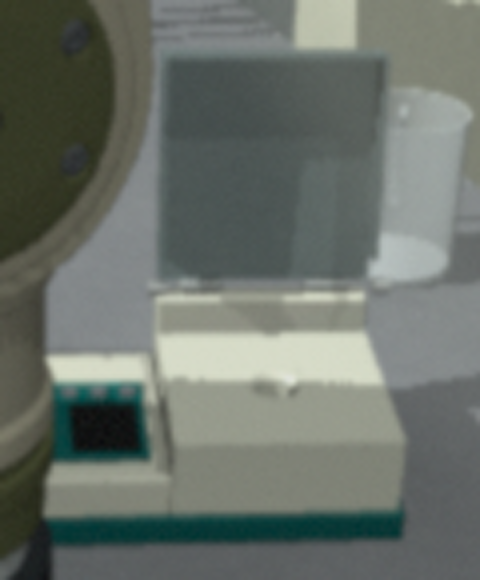

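```bash
cat > h.py <<'E'
import numpy as np, cv2
from workcell import env
def ray(n,u,v):
    m=env.camera_model(n);K=m["camera_matrix"];T=m["camera_from_world"]
    R=T[:3,:3];c=-R.T@T[:3,3];d=R.T@np.linalg.inv(K)@[u,v,1.];return c,d/np.linalg.norm(d)
def onz(n,u,v,z):
    c,d=ray(n,u,v);return c+d*(z-c[2])/d[2]
def tri(p,q):
    A=np.zeros((3,3));b=np.zeros(3)
    for n,(u,v) in(("top",p),("side",q)):
        c,d=ray(n,u,v);P=np.eye(3)-np.outer(d,d);A+=P;b+=P@c
    return np.linalg.solve(A,b)
def proj(n,p):
    m=env.camera_model(n);q=m["camera_from_world"][:3]@[*p,1.];q=m["camera_matrix"]@q;return q[:2]/q[2]
E
python3 - <<'E'
from h import *
np.set_printoptions(precision=4,suppress=True)
t=cv2.imread("pics/top0.png");s=cv2.imread("pics/side0.png")
for n,im,(x0,y0,x1,y1) in(("top",t,(390,152,412,175)),("side",s,(388,248,410,274)),("top",t,(290,145,312,170))):
    c=im[y0:y1,x0:x1].max(2)<(60 if x0!=290 else 75)
    k,l,st,ce=cv2.connectedComponentsWithStats(c.astype(np.uint8))
    for i in range(1,k):
        if st[i,4]>8: print(n,st[i]+[x0,y0,0,0,0],ce[i]+[x0,y0])
P=lambda x,y:(230+x/4,80+y/4)
cs=[onz("top",*P(x,y),.075) for x,y in((411,243),(355,438),(284,312),(213,189),(160,378))]
print(np.array(cs))
e=cs[0]-cs[1];print("yaw",np.degrees(np.arctan2(e[1],e[0])),np.linalg.norm(e))
# side corners tz3 scale4 offset 285,90
Q=lambda x,y:(285+x/4,90+y/4)
cs=[onz("side",*Q(x,y),.075) for x,y in((403,440),(170,440),(278,385))]
print(np.array(cs));e=cs[0]-cs[1];print("yaw",np.degrees(np.arctan2(e[1],e[0])),np.linalg.norm(e))
# vial
print(onz("top",400.2,163.1,.064),onz("side",399.3,257.5,.064))
# beaker, jar, bottle
for n,u,v,z in(("top",218,258,0),("top",392.5,201,.05),("top",445,176,.115),("top",388.5,142,.064),("side",349,264,.05),("side",405.6,274,.115)): print(n,onz(n,u,v,z))
# lid corners (top image)
for x,y in((162,55),(92,282),(122,48),(45,280)): print(P(x,y))
for x,y in((160,55),(387,55)): print(Q(x,y))
E
```

```text
top [395 159  10  10  73] [399.726  163.6301]
side [394 252  11  12 110] [399.0455 257.5545]
side [401 271   9   3  24] [405.4583 272.0833]
top [296 154   9   9  59] [300.4407 157.8644]
[[ 0.6253 -0.0649  0.075 ]
 [ 0.4819 -0.0227  0.075 ]
 [ 0.5746  0.0267  0.075 ]
 [ 0.6685  0.0779  0.075 ]
 [ 0.527   0.1143  0.075 ]]
yaw -16.402187845481578 0.14952340384221502
[[ 0.627  -0.0662  0.075 ]
 [ 0.4842 -0.0207  0.075 ]
 [ 0.5789  0.0231  0.075 ]]
yaw -17.6530940000766 0.14984869562784964
[ 0.5592 -0.258   0.064 ] [ 0.5544 -0.2715  0.064 ]
top [0.2996 0.2706 0.    ]
top [ 0.4513 -0.2326  0.05  ]
top [ 0.5061 -0.365   0.115 ]
top [ 0.6236 -0.2277  0.064 ]
side [ 0.45   -0.2422  0.05  ]
side [ 0.5051 -0.3718  0.115 ]
(270.5, 93.75)
(253.0, 150.5)
(260.5, 92.0)
(241.25, 150.0)
(325.0, 103.75)
(381.75, 103.75)
```

Run:
```python
from h import *
np.set_printoptions(precision=4,suppress=True)
for z in(.05,.055,.06,.064): print(z,onz("top",399.73+.0,163.63,z),onz("side",399.05,257.55,z))
print(tri((399.73,163.63),(399.05,257.55)))
print(ray("top",1,1)[0],ray("side",1,1)[0])
# pink for comparing bias, jar
t=cv2.imread("pics/top0.png").astype(int);s=cv2.imread("pics/side0.png").astype(int)
for n,im in(("top",t),("side",s)):
    m=(im[:,:,2]-im[:,:,1]>50)&(im[:,:,0]-im[:,:,1]>10);m=m.astype(np.uint8)
    k,l,st,ce=cv2.connectedComponentsWithStats(m)
    for i in range(1,k):
        if st[i,4]>20: print(n,st[i],ce[i],onz(n,*ce[i],.032))
# well: subpixel edges of deck in top image via line fits
g=cv2.cvtColor(t.astype(np.uint8),cv2.COLOR_BGR2GRAY)
z=cv2.resize(t.astype(np.uint8)[140:175,285:320],None,fx=16,fy=16,interpolation=cv2.INTER_CUBIC)
z2=cv2.resize(s.astype(np.uint8)[170:200,335:375],None,fx=14,fy=14,interpolation=cv2.INTER_CUBIC)
cv2.imwrite("pics/w1.png",z);cv2.imwrite("pics/w2.png",z2)
```

```text
0.05 [ 0.5618 -0.2598  0.05  ] [ 0.5638 -0.2568  0.05  ]
0.055 [ 0.5604 -0.2587  0.055 ] [ 0.5602 -0.2621  0.055 ]
0.06 [ 0.5589 -0.2575  0.06  ] [ 0.5567 -0.2673  0.06  ]
0.064 [ 0.5577 -0.2565  0.064 ] [ 0.5538 -0.2715  0.064 ]
[ 0.5616 -0.2594  0.0525]
[ 0.2579 -0.017   1.0701] [ 0.1308 -0.8885  0.6524]
top [386 136   8  13  63] [388.9206 140.8095] [ 0.639  -0.2359  0.032 ]
side [413 238  14  27 245] [419.0898 250.3796] [ 0.6343 -0.2294  0.032 ]
```

View pics/w1.png

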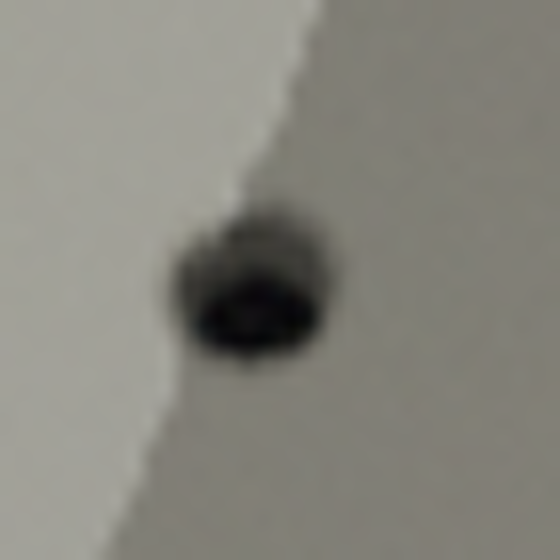

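View pics/w2.png

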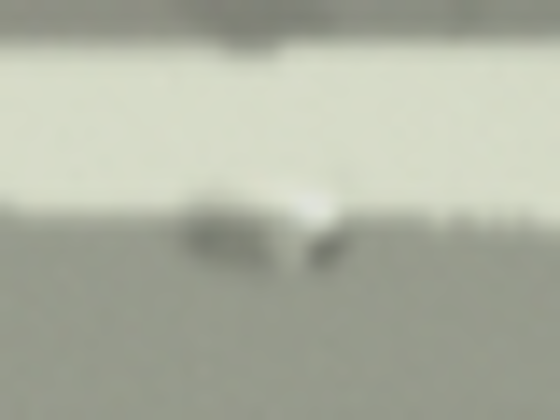

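```bash
cat >> h.py <<'E'
from scipy.spatial.transform import Rotation as R
def tool():
    s=env.get_state();q=s["orientation"];return s,R.from_quat([q[1],q[2],q[3],q[0]])
def delta(p,yawdeg=None):
    """tool-frame shift in cm to world p; tool-frame rotvec deg to point down w/ jaw axis at yaw"""
    s,r=tool();d=r.inv().apply(np.array(p)-s["tcp_pos"])*100
    out=[d]
    if yawdeg is not None:
        best=None
        for a in(yawdeg,yawdeg+180):
            a=np.radians(a);y=[np.cos(a),np.sin(a),0];x=[0,0,-1];z=np.cross(x,y)
            w=np.degrees((r.inv()*R.from_matrix(np.array([x,y,z]).T)).as_rotvec());out.append(w)
    return out
E
python3 - <<'E'
from h import *
np.set_printoptions(precision=4,suppress=True)
s,r=tool();print(r.as_matrix());y=r.as_matrix()[:,1];print("jaw yaw",np.degrees(np.arctan2(y[1],y[0])))
print(delta((.56,-.26,.231),-17)); print(delta((.56,-.26,.12)))
print("well",onz("top",300.4,157.4,.075), tri((300.4,157.4),(352.9,186.2)))
E
```

```text
[[-0.0003  0.3511 -0.9363]
 [ 0.0016 -0.9363 -0.3511]
 [-1.     -0.0016 -0.0002]]
jaw yaw -69.443945707588
[array([ -0.0171, -13.4484, -43.2981]), array([-52.4439,  -0.053 ,   0.0781]), array([127.556 ,   0.0936,   0.0635])]
[array([ 11.0829, -13.4309, -43.2957])]
well [0.5764 0.0284 0.075 ] [0.577  0.0285 0.0726]
```

{"api": "drive_tool", "payload": {"plan": [[[0,-1.22,-3.94,0,0,0,0.75],[0,-1.22,-3.94,0,0,0,0.75],[0,-1.22,-3.94,0,0,0,0.75],[0,-1.22,-3.94,0,0,0,0.75],[0,-1.22,-3.94,0,0,0,0.75]]]}}

```text
clock: 0.52
tcp_pos: [0.3659, -0.4107, 0.2309]
orientation: [-0.126, -0.696, -0.126, 0.696]
wrist_force: [0.4, -0.3, -0.9]
finger_gap: 0.0643
```

{"api": "drive_tool", "payload": {"plan": [[[0,-1.22,-3.94,0,0,0,0.75],[0,-1.22,-3.94,0,0,0,0.75],[0,-1.22,-3.94,0,0,0,0.75],[0,-1.22,-3.94,0,0,0,0.75],[0,-1.22,-3.94,0,0,0,0.75]]]}}

```text
clock: 0.93
tcp_pos: [0.5291, -0.2841, 0.2309]
orientation: [-0.126, -0.696, -0.126, 0.696]
wrist_force: [0.9, -0.9, 0.8]
finger_gap: 0.0639
```

{"api": "drive_tool", "payload": {"plan": [[[0,-1.22,-3.94,0,0,0,0.75],[0,0,0,-7,0,0,0.75],[0,0,0,-7,0,0,0.75],[0,0,0,-7,0,0,0.75],[0,0,0,-7,0,0,0.75]]]}}

```text
clock: 1.35
tcp_pos: [0.5607, -0.2598, 0.2305]
orientation: [-0.293, -0.643, -0.293, 0.644]
wrist_force: [-0.8, -0.2, 1.0]
finger_gap: 0.0638
```

{"api": "drive_tool", "payload": {"plan": [[[0,0,0,-7,0,0,0.75],[0,0,0,-7,0,0,0.75],[0,0,0,-7,0,0,0.75],[0,0,0,-3.5,0,0,0.75],[3.5,0,0,0,0,0,0.75]]]}}

```text
clock: 1.77
tcp_pos: [0.5638, -0.2625, 0.2023]
orientation: [0.425, 0.569, 0.418, -0.566]
wrist_force: [2.3, -0.7, 1.3]
finger_gap: 0.064
```

Run:
```python
from h import *
np.set_printoptions(precision=4,suppress=True)
for n in("side","top"):
    im=env.read_camera(n)[:,:,::-1]
    cv2.imwrite(f"pics/{n}1.png",im)
s,r=tool();print(s["clock"],s["tcp_pos"],s["joint_pos"],s["wrist_force"],s["finger_gap"])
print(delta((.56,-.26,.039),-17))
```

```text
1.8667 [ 0.5576 -0.2587  0.191 ] [-0.5649  0.4121  0.0907  1.2591 -0.0001  1.3018] [-0.645   0.4552 -0.5179] 0.06408583239192074
[array([15.2011,  0.407 ,  0.093 ]), array([ 0.0494, -0.1437,  0.5357]), array([-179.9485,   -0.8413,   -0.2257])]
```

View pics/side1.png

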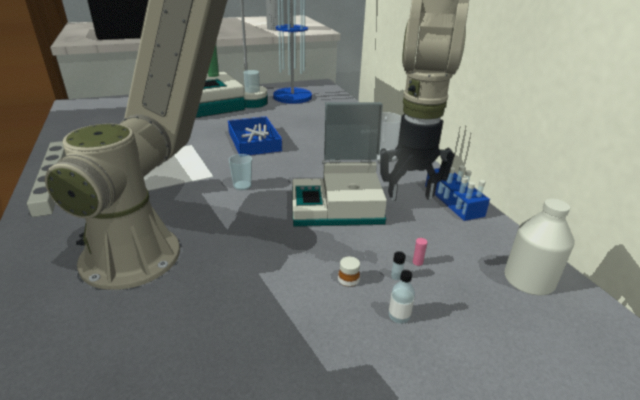

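View pics/top1.png

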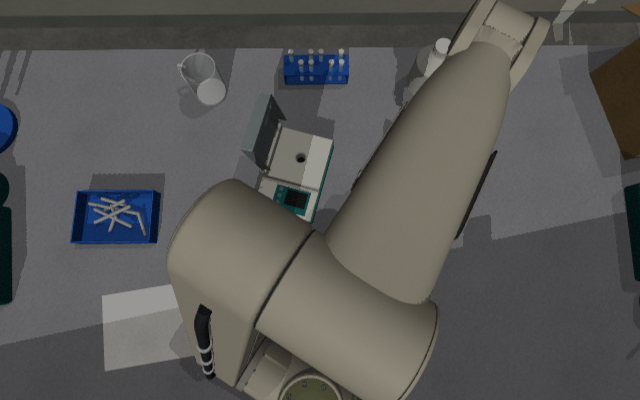

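{"api": "drive_tool", "payload": {"plan": [[[3.0,0.4,0.1,0,0,0,0.75],[3.5,0,0,0,0,0,0.75],[3.5,0,0,0,0,0,0.75],[2.0,0,0,0,0,0,0.75],[0,0,0,0,0,0,0.75]]]}}

```text
clock: 2.28
tcp_pos: [0.5608, -0.2607, 0.0715]
orientation: [-0.418, -0.567, -0.424, 0.57]
wrist_force: [-0.6, 1.0, 0.3]
finger_gap: 0.0638
```

Run:
```python
from h import *
np.set_printoptions(precision=4,suppress=True)
im=env.read_camera("side")[:,:,::-1]
cv2.imwrite("pics/s2.png",cv2.resize(im[200:320,330:470],None,fx=4,fy=4,interpolation=cv2.INTER_CUBIC))
s,r=tool();print(s["clock"],s["tcp_pos"],s["joint_pos"],s["wrist_force"],s["finger_gap"])
print(delta((.56,-.26,.039),-17))
```

```text
2.3333 [ 0.5623 -0.2616  0.0743] [-0.5648  0.4892 -0.0853  1.0022 -0.0001  1.302 ] [ 0.648   0.813  -0.2899] 0.06414267398988212
[array([ 3.5334, -0.2447, -0.0812]), array([ 0.0399, -0.0878,  0.3321]), array([-179.9593,   -0.5216,   -0.1378])]
```

View pics/s2.png

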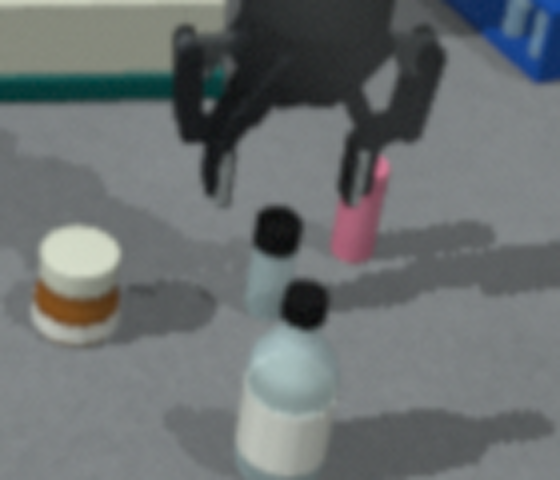

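Run:
```python
from h import *
for z in(.074,.083): print(proj("side",(.5618,-.2612,z)))
print(onz("side",401.6,249.6,.083), onz("side",399.05,257.55,.055))
```

```text
[400.57177837 250.32259802]
[401.09594041 247.02825453]
[ 0.55842276 -0.26945137  0.083     ] [ 0.56024829 -0.26206921  0.055     ]
```

{"api": "drive_tool", "payload": {"plan": [[[1.8,-0.2,0,0,0,0,0.75],[1.7,0,0,0,0,0,0.75],[0,0,0,0,0,0,0.25],[0,0,0,0,0,0,0.15],[0,0,0,0,0,0,0.1]]], "squeeze": 25}}

```text
clock: 2.75
tcp_pos: [0.5635, -0.263, 0.0437]
orientation: [0.422, 0.569, 0.42, -0.568]
wrist_force: [-0.2, 0.0, 0.2]
finger_gap: 0.0284
```

{"api": "drive_tool", "payload": {"plan": [[[0,0,0,0,0,0,0.1],[0,0,0,0,0,0,0.1],[0,0,0,0,0,0,0.1],[0,0,0,0,0,0,0.1],[0,0,0,0,0,0,0.1]]]}}

```text
clock: 3.17
tcp_pos: [0.5635, -0.263, 0.0436]
orientation: [0.422, 0.569, 0.42, -0.568]
wrist_force: [-2.0, -0.2, 7.0]
finger_gap: 0.025
```

Run:
```python
from h import *
np.set_printoptions(precision=4,suppress=True)
im=env.read_camera("side")[:,:,::-1]
cv2.imwrite("pics/s3.png",cv2.resize(im[200:320,330:470],None,fx=4,fy=4,interpolation=cv2.INTER_CUBIC))
s,r=tool();print(s["clock"],s["tcp_pos"],s["wrist_force"],s["finger_gap"])
```

```text
3.2167 [ 0.5636 -0.263   0.0436] [-0.6684  0.6446  6.7117] 0.02513528171167352
```

View pics/s3.png

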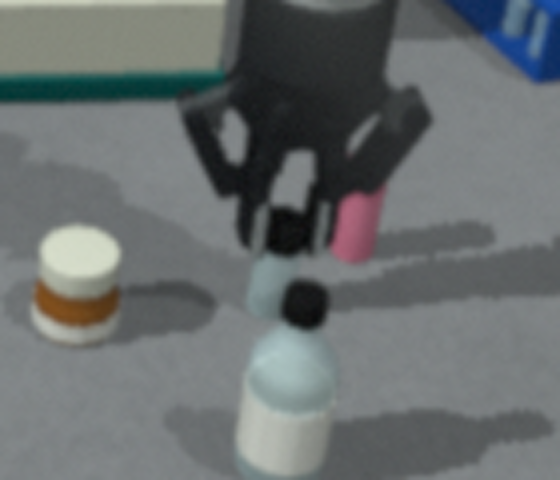

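{"api": "drive_tool", "payload": {"plan": [[[0,0,0,0,0,0,0.5],[0,0,0,0,0,0,0.5],[0,-0.35,0,0,0,0,0.5],[0.7,0,0,0,0,0,0.5],[0,0,0,0,0,0,0.5]]]}}

```text
clock: 3.63
tcp_pos: [0.5578, -0.2605, 0.0328]
orientation: [-0.42, -0.568, -0.422, 0.569]
wrist_force: [-0.6, -0.0, -1.0]
finger_gap: 0.0428
```

{"api": "drive_tool", "payload": {"plan": [[[0,0,0,0,0,0,0.5],[0,0,0,0,0,0,0.5],[0,0,0,0,0,0,0.5],[0,0,0,0,0,0,0.5],[0,0,0,0,0,0,0.5]]]}}

```text
clock: 4.05
tcp_pos: [0.559, -0.2612, 0.0344]
orientation: [0.421, 0.568, 0.421, -0.568]
wrist_force: [0.3, 0.1, 0.3]
finger_gap: 0.0425
```

Run:
```python
from h import *
np.set_printoptions(precision=4,suppress=True)
im=env.read_camera("side")[:,:,::-1]
cv2.imwrite("pics/s4.png",cv2.resize(im[210:300,360:450],None,fx=6,fy=6,interpolation=cv2.INTER_CUBIC))
s,r=tool();print(s["clock"],s["tcp_pos"],s["wrist_force"],s["finger_gap"])
```

```text
4.1 [ 0.559  -0.2612  0.0344] [-0.2042 -0.0403  0.5192] 0.042602700008454585
```

View pics/s4.png

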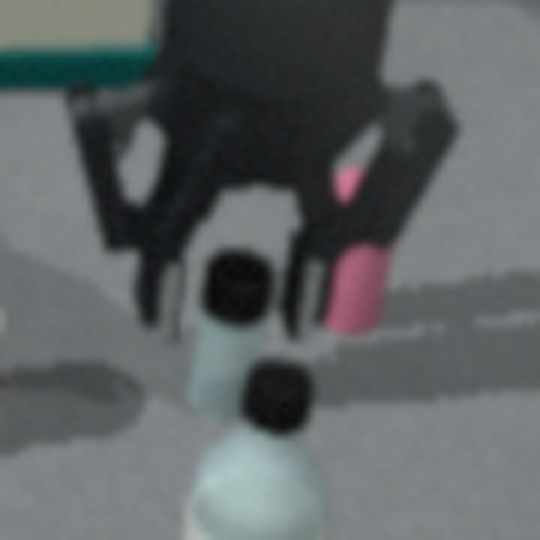

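{"api": "drive_tool", "payload": {"plan": [[[0,0,0,0,0,0,0.2],[0,0,0,0,0,0,0.1],[0,0,0,0,0,0,0.1],[0,0,0,0,0,0,0.1],[0,0,0,0,0,0,0.1]]]}}

```text
clock: 4.52
tcp_pos: [0.559, -0.2612, 0.0344]
orientation: [0.421, 0.568, 0.421, -0.568]
wrist_force: [0.4, -0.1, 1.1]
finger_gap: 0.0253
```

{"api": "drive_tool", "payload": {"plan": [[[0,0,0,0,0,0,0.1],[-2,0,0,0,0,0,0.1],[-4,0,0,0,0,0,0.1],[-4,0,0,0,0,0,0.1],[-4,0,0,0,0,0,0.1]]]}}

```text
clock: 4.93
tcp_pos: [0.5581, -0.2606, 0.1751]
orientation: [-0.42, -0.568, -0.422, 0.568]
wrist_force: [0.5, -0.5, -0.6]
finger_gap: 0.025
```

Run:
```python
from h import *
np.set_printoptions(precision=4,suppress=True)
im=env.read_camera("side")[:,:,::-1]
cv2.imwrite("pics/s5.png",cv2.resize(im[130:270,350:480],None,fx=4,fy=4,interpolation=cv2.INTER_CUBIC))
s,r=tool();print(s["clock"],s["tcp_pos"],s["wrist_force"],s["finger_gap"])
W=(.5762,.028)
print(delta((*W,.19),-17))
```

```text
4.9833 [ 0.5617 -0.2629  0.1849] [ 2.4635 -2.4752  6.213 ] 0.024935084259513345
[array([ -0.6848,  -7.0835, -28.2467]), array([ 0.0618,  0.1848, -0.6441]), array([-179.9351,    1.0113,    0.2902])]
```

View pics/s5.png

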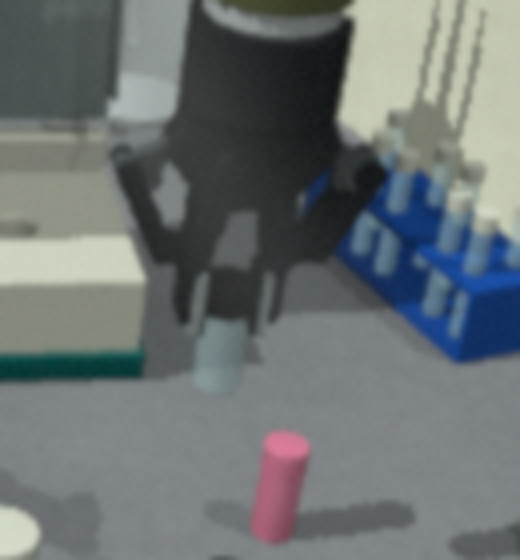

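{"api": "drive_tool", "payload": {"plan": [[[0,-0.85,-3.52,0,0,0,0.1],[0,-0.85,-3.52,0,0,0,0.1],[0,-0.85,-3.52,0,0,0,0.1],[0,-0.85,-3.52,0,0,0,0.1],[0,-0.85,-3.52,0,0,0,0.1]]]}}

```text
clock: 5.4
tcp_pos: [0.5692, -0.0789, 0.174]
orientation: [-0.421, -0.568, -0.421, 0.568]
wrist_force: [0.6, -0.9, -0.7]
finger_gap: 0.025
```

{"api": "drive_tool", "payload": {"plan": [[[0,-0.85,-3.52,0,0,0,0.1],[0,-0.85,-3.52,0,0,0,0.1],[0,-0.85,-3.52,0,0,0,0.1],[1.5,0,0,0,0,0,0.1],[0.8,0,0,0,0,0,0.1]]]}}

```text
clock: 5.82
tcp_pos: [0.5755, 0.0304, 0.1503]
orientation: [-0.422, -0.567, -0.422, 0.567]
wrist_force: [-0.3, -0.6, 0.3]
finger_gap: 0.0249
```

{"api": "drive_tool", "payload": {"plan": [[[0.6,0,0,0,0,0,0.1],[0,0,0,0,0,0,0.1],[0,0,0,0,0,0,0.1],[0,0,0,0,0,0,0.1],[0,0,0,0,0,0,0.1]]]}}

```text
clock: 6.23
tcp_pos: [0.5763, 0.027, 0.1458]
orientation: [0.421, 0.569, 0.42, -0.568]
wrist_force: [0.1, 0.4, -0.1]
finger_gap: 0.0253
```

```bash
cat > look.py <<'E'
import sys
from h import *
np.set_printoptions(precision=4,suppress=True)
tag=sys.argv[1];x0,y0,x1,y1,f=map(int,sys.argv[2:7])
im=env.read_camera("side")[:,:,::-1];cv2.imwrite(f"pics/raw_{tag}.png",im)
cv2.imwrite(f"pics/{tag}.png",cv2.resize(im[y0:y1,x0:x1],None,fx=f,fy=f,interpolation=cv2.INTER_CUBIC))
s,r=tool();print(s["clock"],s["tcp_pos"],s["wrist_force"],s["finger_gap"],r.as_matrix()[:,0])
E
python3 look.py s6 290 80 410 230 4
python3 - <<'E'
from h import *
im=env.read_camera("top")[:,:,::-1];cv2.imwrite("pics/top6.png",im)
E
```

```text
6.2833 [0.5763 0.0272 0.1458] [-1.0544  0.2669 -1.1381] 0.02509255789605137 [ 0.001  -0.0002 -1.    ]
```

View pics/s6.png

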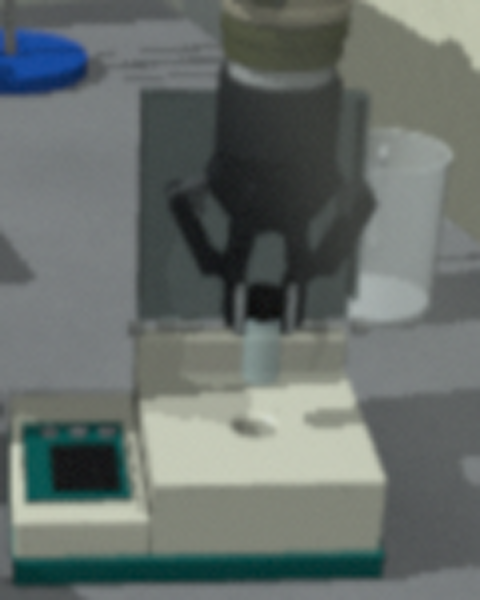

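View pics/top6.png

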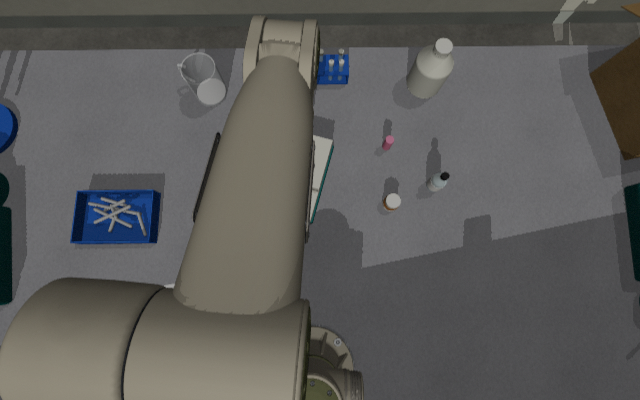

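Run:
```python
from h import *
np.set_printoptions(precision=4,suppress=True)
im=cv2.imread("pics/raw_s6.png")
cv2.imwrite("pics/s6z.png",cv2.resize(im[140:200,335:380],None,fx=12,fy=12,interpolation=cv2.INTER_CUBIC)[:600])
```

```text
(no output)
```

View pics/s6z.png

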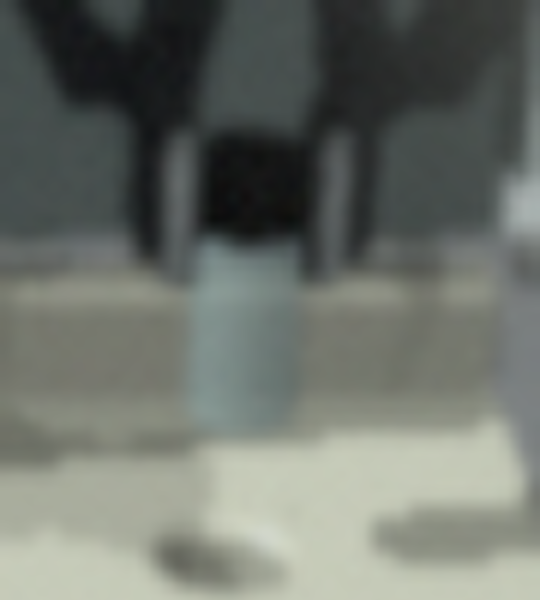

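Run:
```python
from h import *
np.set_printoptions(precision=4,suppress=True)
P=lambda x,y:(335+(x+.5)/12-.5,140+(y+.5)/12-.5)
a=onz("side",*P(244,411),.1114);w=onz("side",*P(223,560),.075)
print(a,w,a-w, a-[.5763,.0272,.1458])
# axis along the cap: cap top ellipse centre  ~ (257,150)?
print(onz("side",*P(256,150),.1754))
# compare apparent tcp/well
print(proj("side",(.5763,.0272,.1114)),P(244,411),proj("side",(.5763,.0272,.1754)),P(256,150))
```

```text
[0.5788 0.0264 0.1114] [0.5755 0.0245 0.075 ] [0.0033 0.002  0.0364] [ 0.0025 -0.0008 -0.0344]
[0.5766 0.0261 0.1754]
[353.9138 173.7904] (354.875, 173.79166666666666) [355.5984 151.8773] (355.875, 152.04166666666666)
```

{"api": "drive_tool", "payload": {"plan": [[[1.0,-0.2,0,0,0,0,0.1],[1.0,0,0,0,0,0,0.1],[0.8,0,0,0,0,0,0.1],[0.4,0,0,0,0,0,0.1],[0,0,0,0,0,0,0.1]]]}}

```text
clock: 6.75
tcp_pos: [0.5727, 0.0288, 0.1113]
orientation: [-0.42, -0.567, -0.422, 0.569]
wrist_force: [-0.1, 0.4, 0.3]
finger_gap: 0.0249
```

{"api": "drive_tool", "payload": {"plan": [[[0,0,0,0,0,0,0.1],[0,0,0,0,0,0,0.1],[0,0,0,0,0,0,0.1],[0,0,0,0,0,0,0.1],[0,0,0,0,0,0,0.1]]]}}

```text
clock: 7.17
tcp_pos: [0.5743, 0.0287, 0.1137]
orientation: [0.421, 0.568, 0.421, -0.568]
wrist_force: [0.1, 0.1, -0.6]
finger_gap: 0.025
```

```bash
python3 look.py s7 335 150 380 200 12
```

```text
7.2167 [0.5742 0.0287 0.1136] [-0.0057  0.1127 -0.6504] 0.024725832961303977 [ 0.0007 -0.0002 -1.    ]
```

View pics/s7.png

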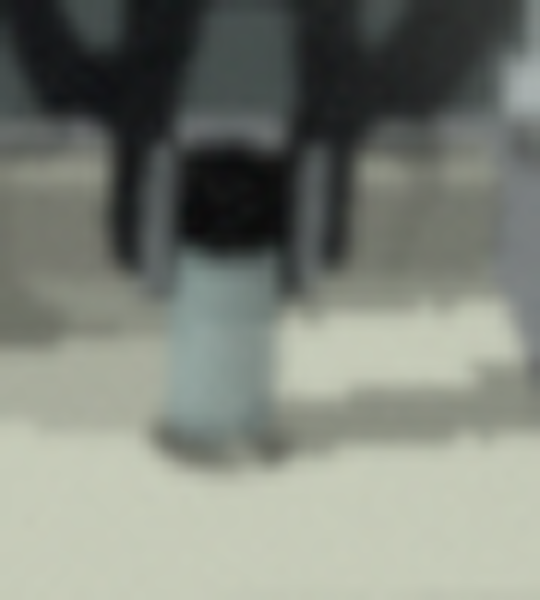

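{"api": "drive_tool", "payload": {"plan": [[[0,0.05,0.15,0,0,0,0.1],[0.3,0,0,0,0,0,0.1],[0.3,0,0,0,0,0,0.1],[0.2,0,0,0,0,0,0.1],[0.2,0,0,0,0,0,0.1]]]}}

```text
clock: 7.63
tcp_pos: [0.5738, 0.0271, 0.1028]
orientation: [-0.421, -0.568, -0.421, 0.568]
wrist_force: [0.2, -0.0, -1.1]
finger_gap: 0.0251
```

{"api": "drive_tool", "payload": {"plan": [[[0.2,0,0,0,0,0,0.1],[0.2,0,0,0,0,0,0.1],[0,0,0,0,0,0,0.1],[0,0,0,0,0,0,0.1],[0,0,0,0,0,0,0.1]]]}}

```text
clock: 8.05
tcp_pos: [0.574, 0.0271, 0.0993]
orientation: [-0.421, -0.568, -0.421, 0.568]
wrist_force: [0.2, 0.6, -0.7]
finger_gap: 0.025
```

```bash
python3 look.py s8 335 150 380 200 12
```

```text
8.1 [0.5741 0.0271 0.0994] [ 0.5648  0.4261 -0.3528] 0.024808380087153692 [ 0.0002 -0.0001 -1.    ]
```

View pics/s8.png

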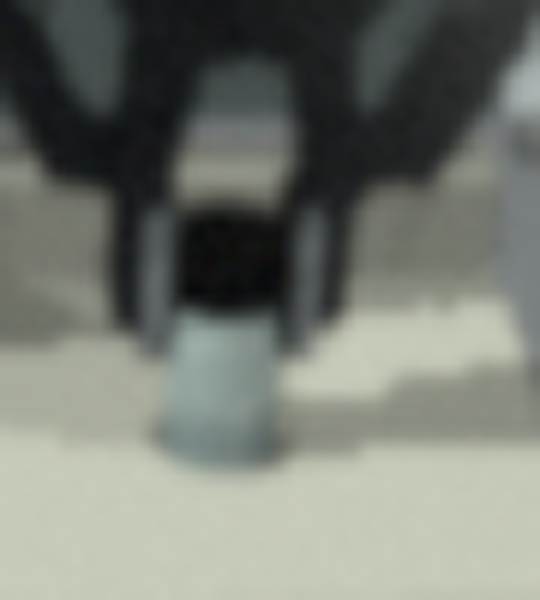

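{"api": "drive_tool", "payload": {"plan": [[[0.3,0,0,0,0,0,0.1],[0.3,0,0,0,0,0,0.1],[0.3,0,0,0,0,0,0.1],[0.2,0,0,0,0,0,0.1],[0.2,0,0,0,0,0,0.1]]]}}

```text
clock: 8.52
tcp_pos: [0.5741, 0.0271, 0.086]
orientation: [0.421, 0.568, 0.421, -0.568]
wrist_force: [0.6, -0.9, -0.8]
finger_gap: 0.025
```

{"api": "drive_tool", "payload": {"plan": [[[0.1,0,0,0,0,0,0.1],[0.1,0,0,0,0,0,0.1],[0,0,0,0,0,0,0.1],[0,0,0,0,0,0,0.1],[0,0,0,0,0,0,0.1]]]}}

```text
clock: 8.93
tcp_pos: [0.5741, 0.027, 0.0843]
orientation: [0.421, 0.568, 0.421, -0.568]
wrist_force: [1.4, -0.3, -1.2]
finger_gap: 0.0253
```

{"api": "drive_tool", "payload": {"plan": [[[0.1,0,0,0,0,0,0.1],[0.1,0,0,0,0,0,0.1],[0,0,0,0,0,0,0.1],[0,0,0,0,0,0,0.1],[0,0,0,0,0,0,0.1]]]}}

```text
clock: 9.35
tcp_pos: [0.5741, 0.0271, 0.0823]
orientation: [0.421, 0.568, 0.421, -0.568]
wrist_force: [1.4, 0.4, -0.9]
finger_gap: 0.0253
```

{"api": "drive_tool", "payload": {"plan": [[[0.1,0,0,0,0,0,0.1],[0,0,0,0,0,0,0.1],[0,0,0,0,0,0,0.1],[0,0,0,0,0,0,0.1],[0,0,0,0,0,0,0.1]]]}}

```text
clock: 9.77
tcp_pos: [0.5742, 0.027, 0.0814]
orientation: [0.421, 0.568, 0.421, -0.568]
wrist_force: [1.9, 0.2, -0.0]
finger_gap: 0.0255
```

{"api": "drive_tool", "payload": {"plan": [[[0.05,0,0,0,0,0,0.1],[0,0,0,0,0,0,0.1],[0,0,0,0,0,0,0.1],[0,0,0,0,0,0,0.1],[0,0,0,0,0,0,0.1]]]}}

```text
clock: 10.18
tcp_pos: [0.5742, 0.0271, 0.0811]
orientation: [0.421, 0.568, 0.421, -0.568]
wrist_force: [0.9, 0.4, 4.8]
finger_gap: 0.0253
```

Seat contact felt (wrist z rose to ~5 N at the expected height). Release and rise.

{"api": "drive_tool", "payload": {"plan": [[[0,0,0,0,0,0,0.3],[0,0,0,0,0,0,0.5],[0,0,0,0,0,0,0.5],[0,0,0,0,0,0,0.5],[-2,0,0,0,0,0,0.5]]]}}

```text
clock: 10.6
tcp_pos: [0.5706, 0.0273, 0.0968]
orientation: [-0.419, -0.566, -0.423, 0.57]
wrist_force: [-0.7, -0.4, -0.7]
finger_gap: 0.0423
```

{"api": "drive_tool", "payload": {"plan": [[[-4,0,0,0,0,0,0.5],[0,0,0,0,0,0,0],[0,0,0,0,0,0,0],[0,0,0,0,0,0,0],[0,0,0,0,0,0,0]]]}}

```text
clock: 11.02
tcp_pos: [0.573, 0.0272, 0.1395]
orientation: [-0.42, -0.568, -0.421, 0.569]
wrist_force: [-0.2, 0.6, -0.3]
finger_gap: 0.0001
```

```bash
python3 look.py s9 320 120 400 200 7
```

```text
11.0667 [0.5729 0.0272 0.1394] [-0.031   0.0265  0.3206] -0.00013653916736764074 [-0.0027  0.0002 -1.    ]
```

View pics/s9.png

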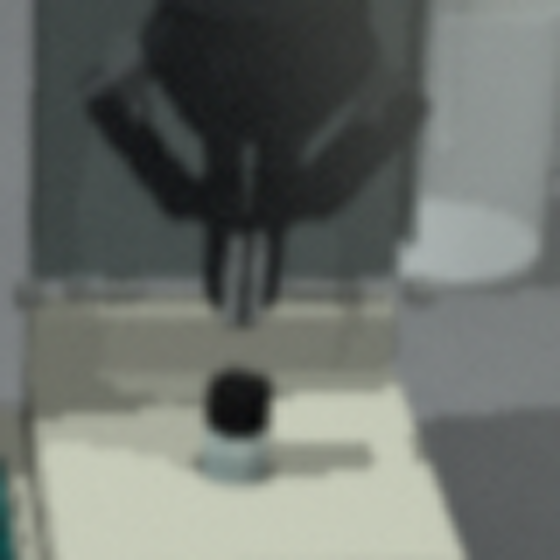

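{"api": "drive_tool", "payload": {"plan": [[[1.0,0,0,0,0,0,0],[1.0,0,0,0,0,0,0],[0.3,0,0,0,0,0,0],[0,0,0,0,0,0,0],[0,0,0,0,0,0,0]]]}}

```text
clock: 11.48
tcp_pos: [0.5734, 0.0271, 0.1168]
orientation: [-0.42, -0.568, -0.421, 0.569]
wrist_force: [-0.4, -0.3, 0.8]
finger_gap: 0.0001
```

{"api": "drive_tool", "payload": {"plan": [[[0.1,0,0,0,0,0,0],[0.1,0,0,0,0,0,0],[0.1,0,0,0,0,0,0],[0.1,0,0,0,0,0,0],[0,0,0,0,0,0,0]]]}}

```text
clock: 11.9
tcp_pos: [0.574, 0.0271, 0.1137]
orientation: [0.421, 0.568, 0.421, -0.568]
wrist_force: [0.0, 1.1, -0.1]
finger_gap: 0.0
```

{"api": "drive_tool", "payload": {"plan": [[[0.1,0,0,0,0,0,0],[0.1,0,0,0,0,0,0],[0.1,0,0,0,0,0,0],[0,0,0,0,0,0,0],[0,0,0,0,0,0,0]]]}}

```text
clock: 12.32
tcp_pos: [0.574, 0.0271, 0.1107]
orientation: [-0.421, -0.568, -0.421, 0.568]
wrist_force: [0.6, 0.3, -0.4]
finger_gap: -0.0003
```

{"api": "drive_tool", "payload": {"plan": [[[0.1,0,0,0,0,0,0],[0.1,0,0,0,0,0,0],[0,0,0,0,0,0,0],[0,0,0,0,0,0,0],[0,0,0,0,0,0,0]]]}}

```text
clock: 12.73
tcp_pos: [0.5741, 0.0271, 0.1089]
orientation: [0.421, 0.568, 0.421, -0.568]
wrist_force: [-0.1, -0.5, 2.4]
finger_gap: 0.0002
```

{"api": "drive_tool", "payload": {"plan": [[[0.1,0,0,0,0,0,0],[0,0,0,0,0,0,0],[0.1,0,0,0,0,0,0],[0,0,0,0,0,0,0],[0,0,0,0,0,0,0]]]}}

```text
clock: 13.15
tcp_pos: [0.574, 0.0271, 0.1067]
orientation: [-0.421, -0.568, -0.421, 0.568]
wrist_force: [0.4, -0.6, 2.3]
finger_gap: -0.0001
```

{"api": "drive_tool", "payload": {"plan": [[[0.1,0,0,0,0,0,0],[0,0,0,0,0,0,0],[0.1,0,0,0,0,0,0],[0,0,0,0,0,0,0],[0,0,0,0,0,0,0]]]}}

```text
clock: 13.57
tcp_pos: [0.574, 0.0271, 0.1046]
orientation: [-0.421, -0.568, -0.421, 0.568]
wrist_force: [-0.0, 0.6, 2.4]
finger_gap: -0.0002
```

{"api": "drive_tool", "payload": {"plan": [[[0.1,0,0,0,0,0,0],[0,0,0,0,0,0,0],[0.1,0,0,0,0,0,0],[0,0,0,0,0,0,0],[0,0,0,0,0,0,0]]]}}

```text
clock: 13.98
tcp_pos: [0.574, 0.0271, 0.1026]
orientation: [-0.421, -0.568, -0.421, 0.568]
wrist_force: [-0.3, -0.4, 2.7]
finger_gap: -0.0
```

{"api": "drive_tool", "payload": {"plan": [[[0.1,0,0,0,0,0,0],[0,0,0,0,0,0,0],[0,0,0,0,0,0,0],[0,0,0,0,0,0,0],[0,0,0,0,0,0,0]]]}}

```text
clock: 14.4
tcp_pos: [0.5739, 0.0271, 0.1016]
orientation: [-0.421, -0.568, -0.421, 0.568]
wrist_force: [-0.2, 0.0, 1.9]
finger_gap: -0.0002
```

```bash
python3 look.py s10 320 120 400 200 7; python3 -c "
from workcell import env
for i in range(2): print(env.get_state()['wrist_force']);env.read_camera('side')"
```

```text
14.45 [0.5739 0.0271 0.1017] [ 0.5815 -0.1281  1.0289] -0.00025813474308753945 [-0.0002 -0.0001 -1.    ]
[ 0.58152213 -0.12807424  1.02886178]
[ 0.27145509 -0.94519264  1.20937139]
```

View pics/s10.png

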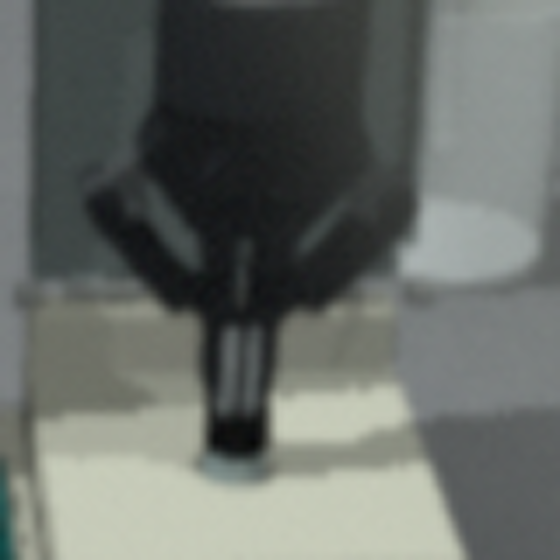

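{"api": "drive_tool", "payload": {"plan": [[[0.05,0,0,0,0,0,0],[0,0,0,0,0,0,0],[0.05,0,0,0,0,0,0],[0,0,0,0,0,0,0],[0,0,0,0,0,0,0]]]}}

```text
clock: 14.97
tcp_pos: [0.574, 0.027, 0.1008]
orientation: [0.421, 0.568, 0.421, -0.568]
wrist_force: [0.1, -0.9, 3.0]
finger_gap: -0.0002
```

{"api": "drive_tool", "payload": {"plan": [[[0.05,0,0,0,0,0,0],[0,0,0,0,0,0,0],[0.05,0,0,0,0,0,0],[0,0,0,0,0,0,0],[0,0,0,0,0,0,0]]]}}

```text
clock: 15.38
tcp_pos: [0.574, 0.0271, 0.0997]
orientation: [-0.421, -0.568, -0.421, 0.568]
wrist_force: [0.0, 0.6, 2.7]
finger_gap: 0.0002
```

{"api": "drive_tool", "payload": {"plan": [[[0.05,0,0,0,0,0,0],[0,0,0,0,0,0,0],[0.05,0,0,0,0,0,0],[0,0,0,0,0,0,0],[0,0,0,0,0,0,0]]]}}

```text
clock: 15.8
tcp_pos: [0.574, 0.0271, 0.0987]
orientation: [-0.421, -0.568, -0.421, 0.568]
wrist_force: [0.2, 0.1, 3.1]
finger_gap: -0.0003
```

{"api": "drive_tool", "payload": {"plan": [[[0.05,0,0,0,0,0,0],[0,0,0,0,0,0,0],[0.05,0,0,0,0,0,0],[0,0,0,0,0,0,0],[0,0,0,0,0,0,0]]]}}

```text
clock: 16.22
tcp_pos: [0.574, 0.0271, 0.0977]
orientation: [-0.421, -0.568, -0.421, 0.568]
wrist_force: [-0.3, -0.1, 2.1]
finger_gap: 0.0003
```

{"api": "drive_tool", "payload": {"plan": [[[0.05,0,0,0,0,0,0],[0,0,0,0,0,0,0],[0.05,0,0,0,0,0,0],[0,0,0,0,0,0,0],[0,0,0,0,0,0,0]]]}}

```text
clock: 16.63
tcp_pos: [0.574, 0.0271, 0.0967]
orientation: [-0.421, -0.568, -0.421, 0.568]
wrist_force: [-0.4, -0.7, 2.9]
finger_gap: -0.0001
```

{"api": "drive_tool", "payload": {"plan": [[[0.05,0,0,0,0,0,0],[0,0,0,0,0,0,0],[0.05,0,0,0,0,0,0],[0,0,0,0,0,0,0],[0,0,0,0,0,0,0]]]}}

```text
clock: 17.05
tcp_pos: [0.574, 0.0271, 0.0957]
orientation: [-0.421, -0.568, -0.421, 0.568]
wrist_force: [0.0, -0.1, 1.8]
finger_gap: -0.0
```

{"api": "drive_tool", "payload": {"plan": [[[0.05,0,0,0,0,0,0],[0,0,0,0,0,0,0],[0.05,0,0,0,0,0,0],[0,0,0,0,0,0,0],[0,0,0,0,0,0,0]]]}}

```text
clock: 17.47
tcp_pos: [0.574, 0.0271, 0.0947]
orientation: [-0.421, -0.568, -0.421, 0.568]
wrist_force: [-0.1, -0.1, 3.1]
finger_gap: -0.0003
```

{"api": "drive_tool", "payload": {"plan": [[[0.05,0,0,0,0,0,0],[0,0,0,0,0,0,0],[0.05,0,0,0,0,0,0],[0,0,0,0,0,0,0],[0,0,0,0,0,0,0]]]}}

```text
clock: 17.88
tcp_pos: [0.574, 0.0271, 0.0937]
orientation: [-0.421, -0.568, -0.421, 0.568]
wrist_force: [0.3, 0.6, 2.9]
finger_gap: -0.0003
```

{"api": "drive_tool", "payload": {"plan": [[[0.05,0,0,0,0,0,0],[0,0,0,0,0,0,0],[0.05,0,0,0,0,0,0],[0,0,0,0,0,0,0],[0,0,0,0,0,0,0]]]}}

```text
clock: 18.3
tcp_pos: [0.574, 0.0271, 0.0927]
orientation: [-0.421, -0.568, -0.421, 0.568]
wrist_force: [0.8, -0.9, 2.5]
finger_gap: 0.0
```

{"api": "drive_tool", "payload": {"plan": [[[0.05,0,0,0,0,0,0],[0,0,0,0,0,0,0],[0.05,0,0,0,0,0,0],[0,0,0,0,0,0,0],[0,0,0,0,0,0,0]]]}}

```text
clock: 18.72
tcp_pos: [0.574, 0.0271, 0.0917]
orientation: [0.421, 0.568, 0.421, -0.568]
wrist_force: [0.5, 0.3, 2.5]
finger_gap: -0.0001
```

{"api": "drive_tool", "payload": {"plan": [[[0.05,0,0,0,0,0,0],[0,0,0,0,0,0,0],[0.05,0,0,0,0,0,0],[0,0,0,0,0,0,0],[0,0,0,0,0,0,0]]]}}

```text
clock: 19.13
tcp_pos: [0.5741, 0.0271, 0.0908]
orientation: [0.421, 0.568, 0.421, -0.568]
wrist_force: [1.5, 0.2, 3.2]
finger_gap: 0.0001
```

{"api": "drive_tool", "payload": {"plan": [[[0.05,0,0,0,0,0,0],[0,0,0,0,0,0,0],[0.05,0,0,0,0,0,0],[0,0,0,0,0,0,0],[0,0,0,0,0,0,0]]]}}

```text
clock: 19.55
tcp_pos: [0.5742, 0.027, 0.0904]
orientation: [0.421, 0.568, 0.421, -0.568]
wrist_force: [-0.3, -0.2, 7.4]
finger_gap: -0.0001
```

{"api": "drive_tool", "payload": {"plan": [[[0.04,0,0,0,0,0,0],[0,0,0,0,0,0,0],[0,0,0,0,0,0,0],[0,0,0,0,0,0,0],[0,0,0,0,0,0,0]]]}}

```text
clock: 19.97
tcp_pos: [0.5742, 0.0271, 0.0903]
orientation: [0.421, 0.568, 0.421, -0.568]
wrist_force: [-1.5, -0.3, 9.8]
finger_gap: 0.0003
```

{"api": "drive_tool", "payload": {"plan": [[[0.05,0,0,0,0,0,0],[0,0,0,0,0,0,0],[0,0,0,0,0,0,0],[0,0,0,0,0,0,0],[0,0,0,0,0,0,0]]]}}

```text
clock: 20.38
tcp_pos: [0.5744, 0.027, 0.0904]
orientation: [0.421, 0.569, 0.42, -0.568]
wrist_force: [-1.6, 0.4, 12.4]
finger_gap: -0.0
```

{"api": "drive_tool", "payload": {"plan": [[[0.03,0,0,0,0,0,0],[0,0,0,0,0,0,0],[0,0,0,0,0,0,0],[0,0,0,0,0,0,0],[0,0,0,0,0,0,0]]]}}

```text
clock: 20.8
tcp_pos: [0.5746, 0.027, 0.0904]
orientation: [0.421, 0.569, 0.42, -0.568]
wrist_force: [-2.2, -0.6, 13.6]
finger_gap: -0.0001
```

{"api": "drive_tool", "payload": {"plan": [[[-0.5,0,0,0,0,0,0],[-2,0,0,0,0,0,0],[-4,0,0,0,0,0,0],[-4,0,0,0,0,0,0],[-4,0,0,0,0,0,0]]]}}

```text
clock: 21.22
tcp_pos: [0.5727, 0.0272, 0.2339]
orientation: [-0.42, -0.567, -0.422, 0.569]
wrist_force: [0.6, -0.8, -0.4]
finger_gap: -0.0001
```

{"api": "drive_tool", "payload": {"plan": [[[-4,0,0,0,0,0,0],[-4,0,0,0,0,0,0],[-1.5,0,0,0,0,0,0],[0,0,0,0,0,0,0],[0,0,0,0,0,0,0]]]}}

```text
clock: 21.63
tcp_pos: [0.5743, 0.027, 0.3288]
orientation: [0.421, 0.568, 0.421, -0.568]
wrist_force: [-0.6, -0.1, -0.4]
finger_gap: -0.0001
```

```bash
python3 look.py s11 290 40 430 200 4
```

```text
21.6833 [0.5737 0.0271 0.3273] [ 0.5037  0.6895 -0.7291] 9.394227294799003e-05 [-0.0018  0.     -1.    ]
```

View pics/s11.png

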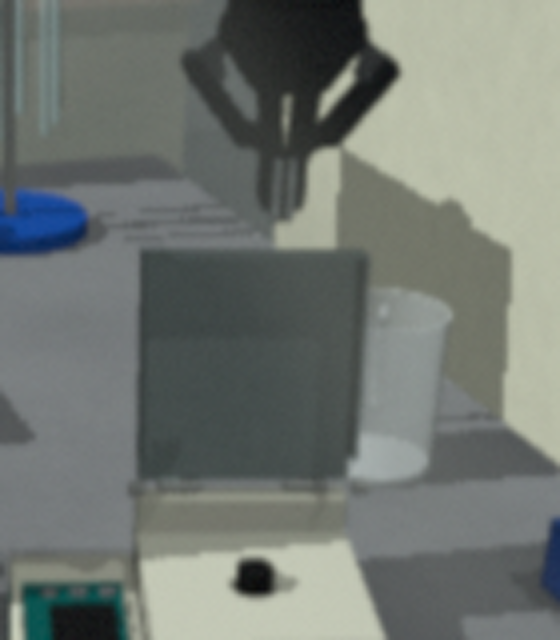

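Run:
```python
from h import *
np.set_printoptions(precision=4,suppress=True)
print(tri((250.5,120.6),(353,103.4)))
a=np.radians(-17.);Rm=np.array([[np.cos(a),-np.sin(a)],[np.sin(a),np.cos(a)]])
w=np.array([.5745,.027])
for z in(.25,.26,.268): 
    p=onz("top",250.5,120.6,z);print(z,p,Rm.T@(p[:2]-w))
for y,z in((.125,.268),(.16,.225),(.16,.33),(.0,.225)): print(w+Rm@[0,y])
# tool delta
print(delta((*(w+Rm@[0,.175]),.32)))
```

```text
[0.6095 0.137  0.264 ]
0.25 [0.6142 0.14   0.25  ] [0.0049 0.1197]
0.26 [0.6099 0.1381 0.26  ] [0.0013 0.1166]
0.268 [0.6064 0.1366 0.268 ] [-0.0015  0.1141]
[0.611  0.1465]
[0.6213 0.18  ]
[0.6213 0.18  ]
[0.5745 0.027 ]
[array([  0.7245,   0.1008, -17.5164])]
```

{"api": "drive_tool", "payload": {"plan": [[[0,0,-3.5,0,0,0,0],[0,0,-3.5,0,0,0,0],[0,0,-3.5,0,0,0,0],[0,0,-3.5,0,0,0,0],[0,0,-3.5,0,0,0,0]]]}}

```text
clock: 22.1
tcp_pos: [0.6244, 0.1958, 0.3257]
orientation: [-0.42, -0.567, -0.421, 0.57]
wrist_force: [0.3, 0.1, 0.2]
finger_gap: -0.0001
```

```bash
python3 look.py s12 290 20 430 170 4;python3 - <<'E'
from h import *
print(onz("top",210,92,0),onz("top",198,68,.1),delta((.62,.18,.22),-17)[:2])
im=env.read_camera("top")[:,:,::-1];cv2.imwrite("pics/top12.png",im)
E
```

```text
22.15 [0.6252 0.2018 0.324 ] [-0.6008  1.5911 -1.0795] 7.579785772614188e-05 [-0.0055  0.0025 -1.    ]
[0.82190943 0.31954797 0.        ] [0.84631197 0.32710168 0.1       ] [array([10.39978044,  0.19473095,  2.2453824 ]), array([ 0.32216279, -0.0446208 ,  0.34396306])]
```

View pics/s12.png

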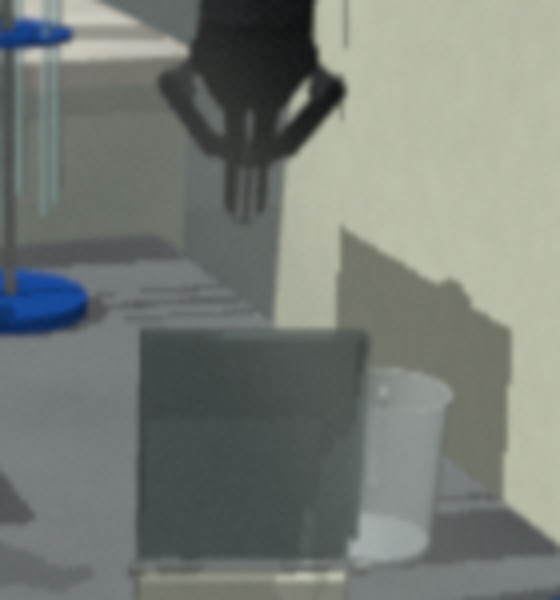

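View pics/top12.png

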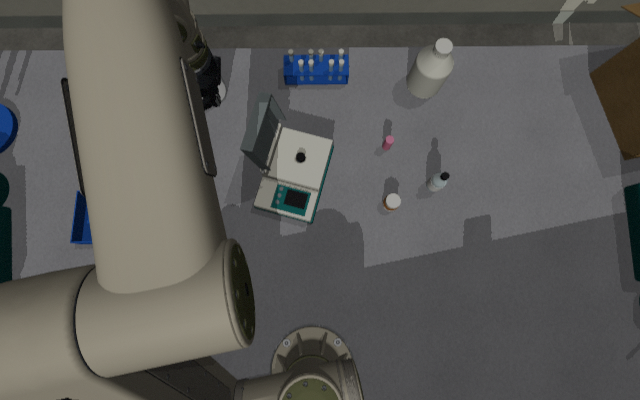

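{"api": "drive_tool", "payload": {"plan": [[[2.5,0,0,0,0,0,0],[2.5,0,0,0,0,0,0],[2.5,0,0,0,0,0,0],[2.5,0,0,0,0,0,0],[0,0,0,0,0,0,0]]]}}

```text
clock: 22.62
tcp_pos: [0.6207, 0.1931, 0.2204]
orientation: [-0.419, -0.564, -0.423, 0.573]
wrist_force: [-1.1, -0.1, -1.0]
finger_gap: 0.0002
```

{"api": "drive_tool", "payload": {"plan": [[[0,0,0,0,0,0,0],[0,0,0.5,0,0,0,0],[0,0,0.5,0,0,0,0],[0,0,0.5,0,0,0,0],[0,0,0.5,0,0,0,0]]]}}

```text
clock: 23.03
tcp_pos: [0.6198, 0.1747, 0.2302]
orientation: [0.421, 0.569, 0.42, -0.567]
wrist_force: [1.4, -1.1, 0.7]
finger_gap: -0.0002
```

```bash
python3 look.py s13 290 50 430 200 4
```

```text
23.0833 [0.6194 0.1739 0.23  ] [-0.0991  0.5518  0.6633] -6.56126765460439e-05 [ 0.002  -0.0004 -1.    ]
```

View pics/s13.png

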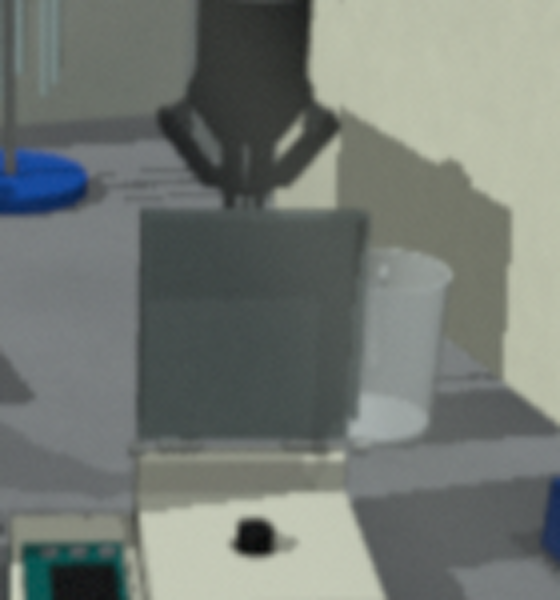

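{"api": "drive_tool", "payload": {"plan": [[[0,0,0.3,0,0,0,0],[0,0,0.3,0,0,0,0],[0,0,0.3,0,0,0,0],[0,0,0.3,0,0,0,0],[0,0,0.3,0,0,0,0]]]}}

```text
clock: 23.5
tcp_pos: [0.6147, 0.1608, 0.2285]
orientation: [-0.421, -0.568, -0.421, 0.568]
wrist_force: [0.1, 0.7, -0.4]
finger_gap: 0.0004
```

{"api": "drive_tool", "payload": {"plan": [[[0,0,0.2,0,0,0,0],[0,0,0.2,0,0,0,0],[0,0,0.2,0,0,0,0],[0,0,0.2,0,0,0,0],[0,0,0.2,0,0,0,0]]]}}

```text
clock: 23.92
tcp_pos: [0.6119, 0.1513, 0.2285]
orientation: [0.421, 0.568, 0.421, -0.568]
wrist_force: [0.6, 0.9, -0.4]
finger_gap: 0.0002
```

{"api": "drive_tool", "payload": {"plan": [[[0,0,0.2,0,0,0,0],[0,0,0.2,0,0,0,0],[0,0,0.2,0,0,0,0],[0,0,0.2,0,0,0,0],[0,0,0.2,0,0,0,0]]]}}

```text
clock: 24.33
tcp_pos: [0.6094, 0.142, 0.2296]
orientation: [0.421, 0.569, 0.421, -0.568]
wrist_force: [-0.6, 1.3, 5.3]
finger_gap: 0.0002
```

```bash
python3 look.py s14 290 50 430 200 4
python3 - <<'E'
from h import *
im=env.read_camera("top")[:,:,::-1];cv2.imwrite("pics/t14.png",cv2.resize(im[80:200,180:340],None,fx=5,fy=5)[:600,:800])
s=env.get_state();print(s["wrist_force"],s["tcp_pos"])
E
```

```text
24.3833 [0.6093 0.1416 0.2297] [-0.6906  1.7803  5.8239] -0.0003819270915134246 [ 0.0019  0.0001 -1.    ]
[-0.615423    1.09636197  5.39298121] [0.60930897 0.14165706 0.2297063 ]
```

View pics/s14.png

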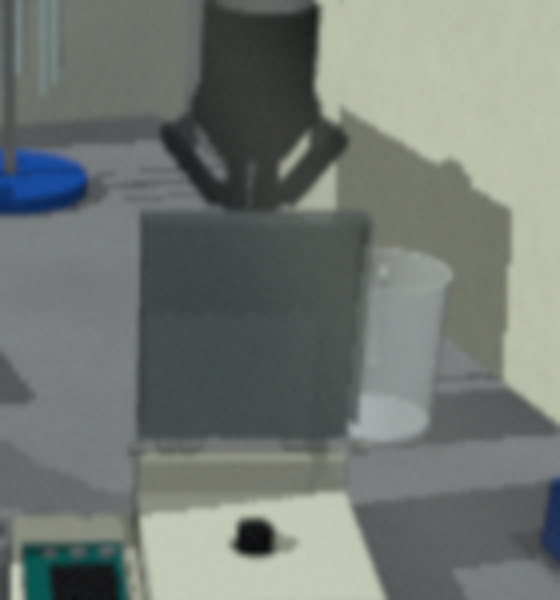

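View pics/t14.png

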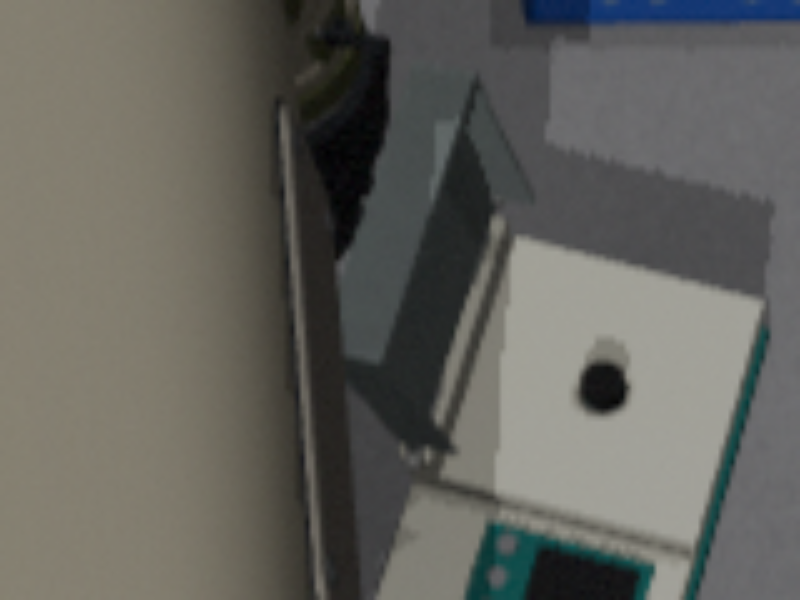

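{"api": "drive_tool", "payload": {"plan": [[[0,0,-0.5,0,0,0,0],[0,0,-0.5,0,0,0,0],[-1,0,0,0,0,0,0],[-0.9,0,0,0,0,0,0],[0,0,0,0,0,0,0]]]}}

```text
clock: 24.85
tcp_pos: [0.6128, 0.1517, 0.2499]
orientation: [0.422, 0.569, 0.42, -0.567]
wrist_force: [0.7, -0.3, 2.3]
finger_gap: 0.0003
```

{"api": "drive_tool", "payload": {"plan": [[[0,0,0.2,0,0,0,0],[0,0,0.2,0,0,0,0],[0,0,0.2,0,0,0,0],[0,0,0.2,0,0,0,0],[0,0,0.2,0,0,0,0]]]}}

```text
clock: 25.27
tcp_pos: [0.6087, 0.1415, 0.2472]
orientation: [-0.421, -0.568, -0.421, 0.568]
wrist_force: [0.2, 0.1, 1.2]
finger_gap: -0.0005
```

{"api": "drive_tool", "payload": {"plan": [[[0,0,0.1,0,0,0,0],[0,0,0.1,0,0,0,0],[0,0,0.1,0,0,0,0],[0,0,0.1,0,0,0,0],[0,0,0.1,0,0,0,0]]]}}

```text
clock: 25.68
tcp_pos: [0.6075, 0.1372, 0.2477]
orientation: [0.421, 0.568, 0.421, -0.568]
wrist_force: [-0.0, 0.7, 0.1]
finger_gap: 0.0001
```

{"api": "drive_tool", "payload": {"plan": [[[0,0,0.1,0,0,0,0],[0,0,0.1,0,0,0,0],[0,0,0.1,0,0,0,0],[0,0,0.1,0,0,0,0],[0,0,0.1,0,0,0,0]]]}}

```text
clock: 26.1
tcp_pos: [0.6061, 0.1322, 0.2476]
orientation: [0.421, 0.568, 0.421, -0.568]
wrist_force: [-0.1, 0.5, 0.0]
finger_gap: 0.0001
```

{"api": "drive_tool", "payload": {"plan": [[[0,0,0.1,0,0,0,0],[0,0,0.1,0,0,0,0],[0,0,0.1,0,0,0,0],[0,0,0.1,0,0,0,0],[0,0,0.1,0,0,0,0]]]}}

```text
clock: 26.52
tcp_pos: [0.6046, 0.1274, 0.2476]
orientation: [-0.421, -0.568, -0.421, 0.568]
wrist_force: [0.5, 1.1, 0.3]
finger_gap: 0.0002
```

```bash
python3 look.py s15 290 50 430 200 4
```

```text
26.5667 [0.6045 0.1272 0.2475] [0.1785 0.7999 0.9577] 0.00019279398840184214 [-0.0001 -0.0003 -1.    ]
```

View pics/s15.png

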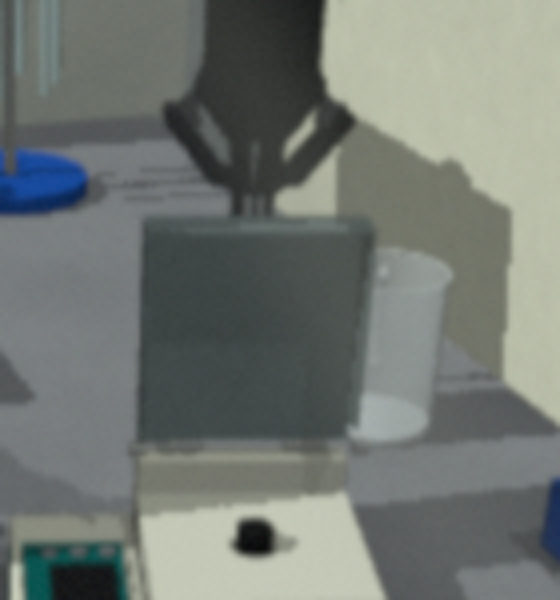

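{"api": "drive_tool", "payload": {"plan": [[[0,0,0.2,0,0,0,0],[0,0,0.2,0,0,0,0],[0,0,0.2,0,0,0,0],[0,0,0.2,0,0,0,0],[0,0,0.2,0,0,0,0]]]}}

```text
clock: 26.98
tcp_pos: [0.6016, 0.1177, 0.2476]
orientation: [-0.421, -0.568, -0.421, 0.568]
wrist_force: [1.2, -0.2, 0.9]
finger_gap: 0.0001
```

{"api": "drive_tool", "payload": {"plan": [[[0,0,0.2,0,0,0,0],[0,0,0.2,0,0,0,0],[0,0,0.2,0,0,0,0],[0,0,0.2,0,0,0,0],[0,0,0.2,0,0,0,0]]]}}

```text
clock: 27.4
tcp_pos: [0.5986, 0.1082, 0.2475]
orientation: [-0.421, -0.568, -0.421, 0.568]
wrist_force: [0.4, 1.6, -0.6]
finger_gap: 0.0003
```

{"api": "drive_tool", "payload": {"plan": [[[0,0,0.2,0,0,0,0],[0,0,0.2,0,0,0,0],[0,0,0.2,0,0,0,0],[0,0,0.2,0,0,0,0],[0,0,0.2,0,0,0,0]]]}}

```text
clock: 27.82
tcp_pos: [0.5958, 0.0986, 0.2476]
orientation: [-0.421, -0.568, -0.421, 0.568]
wrist_force: [0.1, 0.1, -0.2]
finger_gap: -0.0001
```

```bash
python3 look.py s16 290 50 430 200 4
```

```text
27.8667 [0.5957 0.0983 0.2476] [ 0.1462  0.1462 -0.3787] 0.0003008856902397722 [-0.0002 -0.0005 -1.    ]
```

View pics/s16.png

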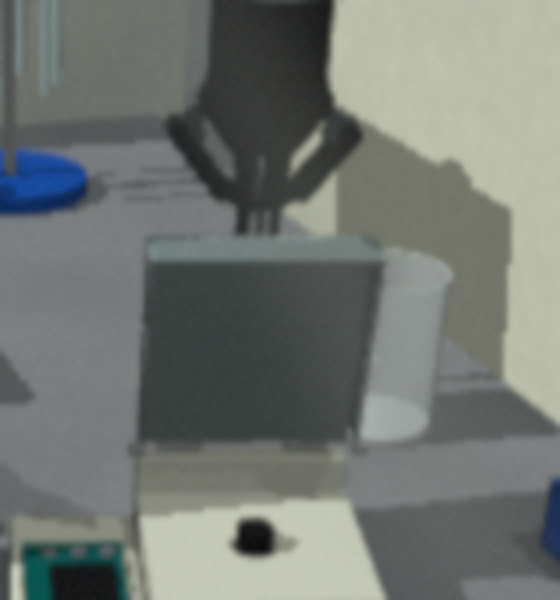

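{"api": "drive_tool", "payload": {"plan": [[[0,0,0.2,0,0,0,0],[0,0,0.2,0,0,0,0],[0,0,0.2,0,0,0,0],[0,0,0.2,0,0,0,0],[0,0,0.2,0,0,0,0]]]}}

```text
clock: 28.28
tcp_pos: [0.5929, 0.089, 0.2476]
orientation: [-0.421, -0.568, -0.421, 0.568]
wrist_force: [0.3, 0.9, -0.2]
finger_gap: -0.0002
```

{"api": "drive_tool", "payload": {"plan": [[[0,0,0.2,0,0,0,0],[0,0,0.2,0,0,0,0],[0,0,0,0,0,0,0],[0,0,0,0,0,0,0],[0,0,0,0,0,0,0]]]}}

```text
clock: 28.7
tcp_pos: [0.5918, 0.0854, 0.2476]
orientation: [-0.421, -0.568, -0.421, 0.568]
wrist_force: [-0.3, -0.5, 0.2]
finger_gap: -0.0001
```

```bash
python3 look.py s17 290 50 430 200 4
```

```text
28.75 [0.5918 0.0855 0.2476] [ 0.7367 -0.3864  0.4753] -5.599383888771082e-05 [ 0.     -0.0001 -1.    ]
```

View pics/s17.png

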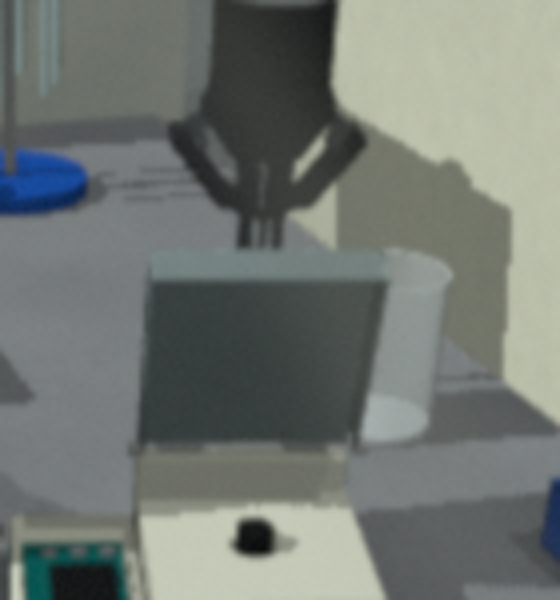

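{"api": "drive_tool", "payload": {"plan": [[[0,0,0.15,0,0,0,0],[0,0,0.15,0,0,0,0],[0,0,0.15,0,0,0,0],[0,0,0.15,0,0,0,0],[0,0,0,0,0,0,0]]]}}

```text
clock: 29.17
tcp_pos: [0.5899, 0.0794, 0.2476]
orientation: [-0.421, -0.568, -0.421, 0.568]
wrist_force: [-0.1, 0.5, 0.4]
finger_gap: 0.0003
```

```bash
python3 look.py s18 290 50 430 200 4; python3 look.py s19 290 50 430 200 4
python3 - <<'E'
import cv2
a=cv2.imread("pics/s18.png");b=cv2.imread("pics/s19.png");import numpy as np
cv2.imwrite("pics/s18b.png",cv2.resize(np.hstack([a,b]),(800,430)))
E
```

```text
29.2167 [0.59   0.0795 0.2476] [ 0.2293 -0.395   0.9601] -0.00027039307912903943 [ 0.     -0.0001 -1.    ]
29.2667 [0.59   0.0796 0.2476] [ 0.8447 -0.1819 -0.067 ] -3.2587169357031237e-06 [ 0.     -0.0001 -1.    ]
```

View pics/s18b.png

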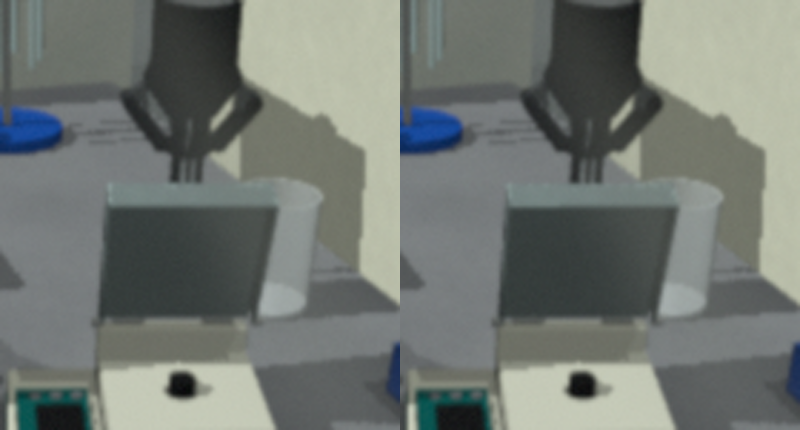

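{"api": "drive_tool", "payload": {"plan": [[[0,0,0,0,0,0,0],[0,0,0,0,0,0,0],[0,0,0,0,0,0,0],[0,0,0,0,0,0,0],[0,0,0,0,0,0,0]]]}}

```text
clock: 29.68
tcp_pos: [0.59, 0.0797, 0.2475]
orientation: [-0.421, -0.568, -0.421, 0.568]
wrist_force: [0.0, -0.3, -0.7]
finger_gap: 0.0004
```

```bash
python3 look.py s20 290 50 430 200 4
```

```text
29.7333 [0.59   0.0797 0.2476] [-0.6986  0.503   0.7379] 0.0002540263082574583 [ 0.     -0.0001 -1.    ]
```

View pics/s20.png

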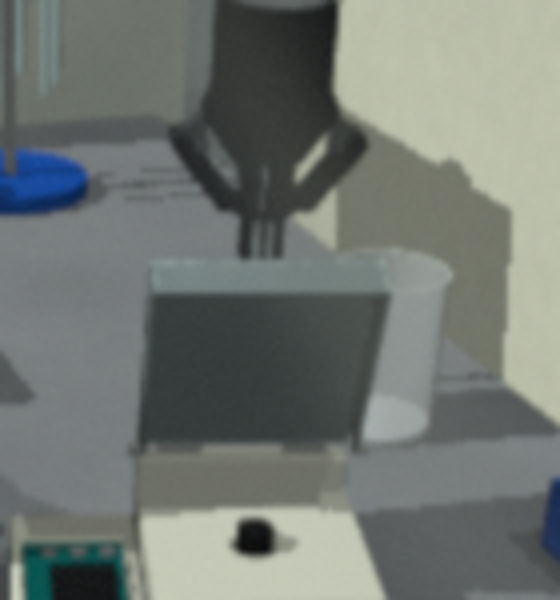

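{"api": "drive_tool", "payload": {"plan": [[[0,0,0.15,0,0,0,0],[0,0,0.15,0,0,0,0],[0,0,0.15,0,0,0,0],[0,0,0.15,0,0,0,0],[0,0,0,0,0,0,0]]]}}

```text
clock: 30.15
tcp_pos: [0.5882, 0.0736, 0.2476]
orientation: [-0.421, -0.568, -0.421, 0.568]
wrist_force: [0.7, 0.1, -0.8]
finger_gap: 0.0001
```

{"api": "drive_tool", "payload": {"plan": [[[0,0,0,0,0,0,0],[0,0,0,0,0,0,0],[0,0,0,0,0,0,0],[0,0,0,0,0,0,0],[0,0,0,0,0,0,0]]]}}

```text
clock: 30.57
tcp_pos: [0.5883, 0.074, 0.2476]
orientation: [-0.421, -0.568, -0.421, 0.568]
wrist_force: [0.7, -0.6, -0.6]
finger_gap: 0.0002
```

```bash
python3 look.py s21 290 50 430 200 4
```

```text
30.6167 [0.5883 0.074  0.2476] [-0.3313 -0.2233  0.8145] -6.679850576022612e-05 [ 0.     -0.0001 -1.    ]
```

View pics/s21.png

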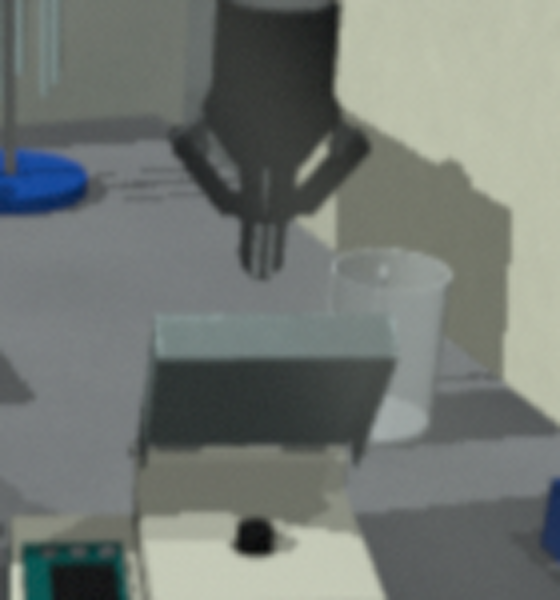

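The lid is falling clear of the fingers. I back away up and wait.

{"api": "drive_tool", "payload": {"plan": [[[-1,0,-0.5,0,0,0,0],[-2,0,-1,0,0,0,0],[-2,0,-1,0,0,0,0],[-2,0,0,0,0,0,0],[0,0,0,0,0,0,0]]]}}

```text
clock: 31.03
tcp_pos: [0.597, 0.0985, 0.3218]
orientation: [0.422, 0.57, 0.42, -0.566]
wrist_force: [-0.3, -0.1, 0.5]
finger_gap: 0.0
```

{"api": "drive_tool", "payload": {"plan": [[[0,0,0,0,0,0,0],[0,0,0,0,0,0,0],[0,0,0,0,0,0,0],[0,0,0,0,0,0,0],[0,0,0,0,0,0,0]]]}}

```text
clock: 31.45
tcp_pos: [0.5952, 0.0977, 0.3167]
orientation: [-0.421, -0.568, -0.421, 0.569]
wrist_force: [0.2, 0.3, -0.3]
finger_gap: 0.0002
```

{"api": "drive_tool", "payload": {"plan": [[[0,0,0,0,0,0,0],[0,0,0,0,0,0,0],[0,0,0,0,0,0,0],[0,0,0,0,0,0,0],[0,0,0,0,0,0,0]]]}}

```text
clock: 31.87
tcp_pos: [0.5956, 0.0979, 0.3176]
orientation: [0.421, 0.568, 0.421, -0.568]
wrist_force: [-0.1, -0.1, 0.3]
finger_gap: 0.0001
```

{"api": "drive_tool", "payload": {"plan": [[[0,0,0,0,0,0,0],[0,0,0,0,0,0,0],[0,0,0,0,0,0,0],[0,0,0,0,0,0,0],[0,0,0,0,0,0,0]]]}}

```text
clock: 32.28
tcp_pos: [0.5956, 0.0979, 0.3176]
orientation: [-0.421, -0.568, -0.421, 0.568]
wrist_force: [0.8, 0.5, -0.3]
finger_gap: -0.0
```

{"api": "drive_tool", "payload": {"plan": [[[0,0,0,0,0,0,0],[0,0,0,0,0,0,0],[0,0,0,0,0,0,0],[0,0,0,0,0,0,0],[0,0,0,0,0,0,0]]]}}

```text
clock: 32.7
tcp_pos: [0.5956, 0.0979, 0.3176]
orientation: [-0.421, -0.568, -0.421, 0.568]
wrist_force: [0.2, -0.1, -0.5]
finger_gap: 0.0002
```

```bash
python3 look.py s22 240 50 440 200 4; sleep 0; python3 look.py s23 240 50 440 200 4; python3 -c "
import cv2,numpy as np
a=cv2.imread('pics/raw_s22.png').astype(int);b=cv2.imread('pics/raw_s23.png').astype(int);print(abs(a-b)[100:220,280:400].mean())"
```

```text
32.75 [0.5956 0.0979 0.3176] [-1.617  -0.5698 -0.831 ] -0.00011565222093437068 [ 0.     -0.0001 -1.    ]
32.8 [0.5956 0.0979 0.3176] [-0.1248 -0.1121  0.5463] -4.894031971812279e-06 [ 0.     -0.0001 -1.    ]
0.9131712962962963
```

View pics/s23.png

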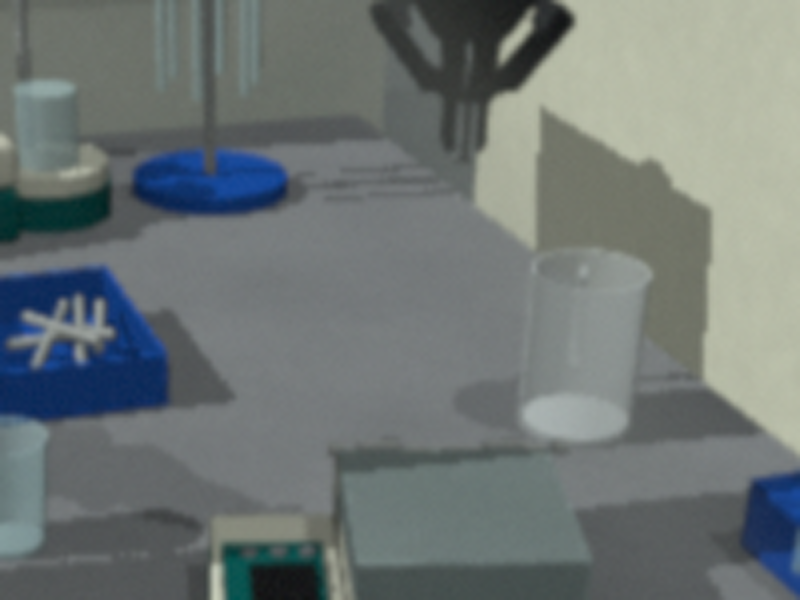

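{"api": "drive_tool", "payload": {"plan": [[[0,0,0,0,0,0,0],[0,0,0,0,0,0,0],[0,0,0,0,0,0,0],[0,0,0,0,0,0,0],[0,0,0,0,0,0,0]]]}}

```text
clock: 33.22
tcp_pos: [0.5955, 0.0979, 0.3176]
orientation: [-0.421, -0.568, -0.421, 0.568]
wrist_force: [-0.4, -0.8, 0.1]
finger_gap: 0.0
```

{"api": "drive_tool", "payload": {"plan": [[[0,0,0,0,0,0,0],[0,0,0,0,0,0,0],[0,0,0,0,0,0,0],[0,0,0,0,0,0,0],[0,0,0,0,0,0,0]]]}}

```text
clock: 33.63
tcp_pos: [0.5956, 0.0979, 0.3176]
orientation: [-0.421, -0.568, -0.421, 0.568]
wrist_force: [0.2, -0.6, -0.5]
finger_gap: 0.0
```

```bash
python3 look.py s24 270 130 450 280 4
python3 - <<'E'
import cv2,numpy as np
from h import *
a=cv2.imread('pics/raw_s22.png').astype(int);b=cv2.imread('pics/raw_s24.png').astype(int);print(abs(a-b)[150:220,280:400].mean())
# predicted lid front edge when shut: meter y -79.. z=.108ish
a=np.radians(-17.);Rm=np.array([[np.cos(a),-np.sin(a)],[np.sin(a),np.cos(a)]]);w=np.array([.5745,.027])
for x in(-.075,.075):
    for th in(0,.05,.1):
        p=w+Rm@[x,.086-.165*np.cos(th)];q=proj("side",(*p,.108+.165*np.sin(th)));print(x,th,(q+.5-[270,130])*4)
E
```

```text
33.6833 [0.5956 0.0979 0.3176] [-0.9121 -0.139   0.5104] 9.247483260391827e-05 [ 0.     -0.0001 -1.    ]
0.9279761904761905
-0.075 0 [230.50469799 242.89881006]
-0.075 0.05 [230.94438446 231.28355847]
-0.075 0.1 [231.34124494 219.27617031]
0.075 0 [468.34055573 241.78198364]
0.075 0.05 [469.70427256 230.25557141]
0.075 0.1 [470.95291814 218.34118839]
```

View pics/s24.png

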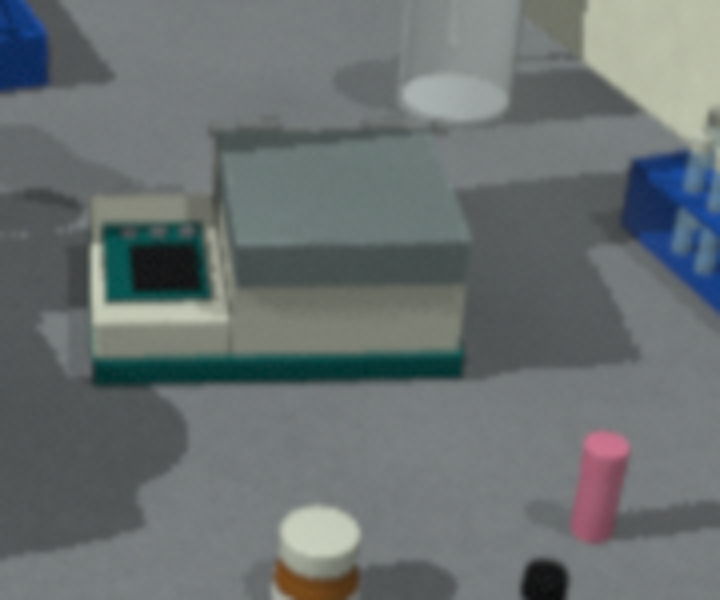

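The lid is shut: its front edge is at row 242–246, the shut prediction is 242, and 0.05 rad open would be 231. The image is still, and the arm touches nothing.

```bash
python3 -c "
from workcell import env
print(env.hand_in())"
```

```text
the job is handed in; nothing more can be done
None
```

The vial is in the well, pressed home on the hidden stop, and the lid swung shut by its own weight. I handed the job in at about 34 s. `hand_in()` gives no verdict, so the results below are my own checks.

- **Vial grasp and placing:** The first grip was off-centre and tilted the vial, so I opened and gripped again, lower and centred. I then lowered the vial onto the clip seat and let go.
- **Pressing:** With the fingers shut I pressed the cap straight down. The stop came up about 49 mm below the mouth. The wrist force rose from about 3 N to 13.6 N with no further travel, and the lid was still open.
- **Lid:** My first touch, at too low a height, pushed the gripper up with 5–6 N, so I backed off and raised the fingers 2 cm. After that the push showed at most about 2 N at the wrist. The lid fell clear of the fingers at an estimated 1.2 rad or so. I withdrew and did not touch it again.
- **Last checks:**
  - The lid's front edge sits where a shut lid should be. The camera resolves that to about 0.02 rad, so it is close to the 0.03 rad limit of what I can confirm.
  - The picture is still, and the wrist force is only noise.
  - I never aimed at or worked near the jar, the bottle or the beaker. They look unmoved in the pictures, but I did not re-measure them.
  - The vial is hidden under the shut lid. It was last seen upright in the well just as the lid began to fall.

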